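Set out the idler-roller kit for the fitter

ROBOT

A 6-joint arm with a two-finger parallel gripper is mounted at the origin on the work surface; the furniture and walls round the work are solid. World frame = base frame: x ahead of the robot, y to its left, z up, the work surface at z = 0. Lengths are in m, angles in rad, forces in N, time in s.
With the tool pointing down it reaches from about 0.4 to 0.825 m from the base axis. Payload 7 kg.
Tool frame: the origin (TCP) lies at the very end of the fingers, on their centre line; the grasp point (between the pads) lies arm.grip_point_offset behind it (arm.grip_point_offset is the distance from the TCP to the grasp point, in m); z points along the fingers, y is the line along which they close (so a half turn about z gives the same grasp; the last joint's range is limited). The gripper opens to 88 mm and grips with 3 to 60 N. Pads are 19 mm wide; open, the fingers measure 130 mm over their backs; the gripper's body (78 mm by 193 mm) begins 47 mm behind the grasp point.
Start: joints at [1.396, 0.359, 0.012, 0, -1.224, -0.288], TCP at [0.301, 0.604, 0.227] pointing down, gripper open.
Joint ranges: [-3.07, 3.07], [-1.43, 2.12], [-1.02, 1.25], [-3.03, 1.67], [-3.05, -0], [-3.03, 3.03]. Speed limits (rad/s): [2.39, 2.39, 3.01, 3.14, 3.14, 3.14].

INTERFACE

Orientations are given as [roll, pitch, yaw] about the fixed x, y, z axes, in that order (R = Rz(yaw) Ry(pitch) Rx(roll)).
In Python, from station import arm gives the robot as it stands.
- The arm moves only by the shell command python3 -m crank 'ROWS' [OPENING] [FORCE]. ROWS is JSON, a list of rows, each an object of numbers: "dx", "dy", "dz": the shift along the tool's x, y, z in cm; "wx", "wy", "wz": the turn, a rotation vector about the tool's x, y, z in degrees. A call has exactly 10 rows; each row is the pose to reach, as a shift and turn from the pose commanded when the call began, along the tool's axes at that moment; what a row does not reach only later rows make up. A row lasts 1/8 s, in which the tool goes at most 62.5 mm and 10.7 degrees, less where a joint would pass 70% of its speed; a pose out of reach is approached as far as the arm can. A call with a gripper value outside its range is refused whole. OPENING is the finger opening in cm, from 0 to 8.76, set as the call begins (- or left out, the last holds). The fingers move at their own pace and stop on an object; FORCE is the grip in N (left out, the last holds). Time passes only in rows, so rows that repeat a pose let the fingers close, or fill a call up. It gives the time, the measured TCP pose, the force, the opening and the grip force at its end, in the units of the state.
- arm.get_state(): the state, without advancing time (a new reading comes with each control period).
- arm.grab_frame(name): name is "side" or "top" or "wrist"; returns the picture (480x640x3 uint8, red, green, blue); there is no depth.
- arm.calibration(name): a dict with "fx", "fy", "cx", "cy" (pixels), "world_from_camera" (4x4, takes a point from camera to world coordinates). Camera axes: x right, y down, z forward; pixel columns grow to the right and rows downward; lengths in m; the calibration is good to about 2 mm. A picture is of the moment at which its call begins: read the wrist's pose just before it. calibration takes no time and is no camera call; for the wrist camera it gives the pose at the moment of the call.
- arm.job_done(): hands the job in; it is judged then, once.
Trained networks look in the newest picture that a camera, given by its name, has taken for a name from the list of things; names that differ only in an ending like _2 or _b are one class to them, and where a whole thing is asked for, a point or a joint stands for the part that bears it (a point fixed in the world has none). Each returns a list of dicts, best first, with "confidence" (0 to 1); they miss things now and then, are a little off and sometimes report something else, mostly with a low value. They report only what shows in the picture. A call takes as long as a camera call. They do not tell look-alikes from the thing itself.
- arm.find_in(camera, query): "centre" ([x, y, z] in m, in world coordinates, good to about 4 mm: the middle of the surface that is visible of it).
- arm.masks_of(camera, query): "pixels" (480x640 bool, what is visible of it).
- arm.mark_of(camera, query): "centre" ([x, y, z] in m, in world coordinates, good to about 4 mm: a listed point, or the origin of a listed thing).
The state is a dict: "t": time; "q": joint angles; "qd": joint speeds; "joint_efforts": joint torques, N m; "eef_pos": TCP position; "ee_rot": TCP orientation; "force": force on the tool from outside, world axes, zero at the start; "moment": the same for the moment, N m; "width": finger opening in m; "gripper_force": force on a finger pad.
Only numpy, scipy, OpenCV 4.12 (cv2) and the standard library are available. Lean on these libraries where they do the work, as an engineer would, in place of code of your own. Each camera call takes 0.05 s, during which the arm holds its last target. There are 200 camera calls.

TASK

Set out the idler-roller kit for the fitter: put the shaft collar over the pin of the stub arbor and then stand the spacer tube over the pin on top of the collar, stand the threaded stud in the round black cup, and lay the brass drift in the two notches of its rest. Put the roller sleeve into the upper end of the gravity chute, lying crosswise so that it does not jam, and let it roll down to the stop. Leave every part let go and at rest.

Things in the scene. Friction and masses are not known exactly. Their poses are not given: they have to be found in the camera images.
- shaft_collar: Loose dark grey steel split shaft collar, a flat ring lying flat: 46 mm outside diameter, 16 mm high, clear bore 26 mm, 0.17 kg. Origin: centre of its underside; z up. Grasp across the outside.
- spacer_tube: Loose dark grey thick-wall steel spacer tube standing on end: 38 mm outside diameter, 72 mm high, clear bore 26 mm, 0.42 kg. Origin: centre of its lower end; z up along the tube.
- threaded_stud: Loose pale grey threaded steel stud with a copper-coloured top, standing on end: 25 mm diameter, 76 mm high, 0.23 kg. Origin: centre of its lower end; z up along the stud.
- brass_drift: Loose plain brass drift (round bar) lying on the bench: 18 mm diameter, 128 mm long along its y axis, 0.29 kg. Origin: on its underside at mid-length, 9 mm below its axis; z up. Grasp across its x axis at mid-length.
- roller_sleeve: Loose pale grey roller sleeve, a short cylinder lying on its side: 33 mm diameter to reckon with, 51 mm long along its y axis, 0.16 kg; it rolls. The origin lies on its skin and turns with it: use sleeve_center. Grasp across the diameter, with the fingers clear of its ends.
- sleeve_center (a point): Centre of the roller sleeve, on its axis at mid-length, 17 mm above what it lies on; its y axis runs along the sleeve's axis.
- arbor: Fixed stub arbor: round dark steel flange of 82 mm diameter, 12 mm high, with an upright bright pin of 18 mm diameter at its centre reaching 57 mm above the bench, its top 13 mm tapered to a nose. Origin: centre of the underside, on the pin's axis. The collar seats on the flange (underside 12 mm up) and the tube on the collar (lower end 28 mm up).
- stud_cup: Fixed round black nylon cup: foot 68 mm in diameter, body 60 mm, 18 mm high, with a round recess of 37 mm diameter and 8 mm depth whose pale floor is 10 mm above the bench. Origin: centre of the underside.
- drift_rest: Fixed rest: dark base 50 x 110 mm (x, y), 6 mm thick, with two grey notched saddles at y = -42 and +42 mm, each 14 mm wide in y. Notch floors 30 mm above the bench, about 27 mm wide in x, cheeks up to 43 mm. Origin: centre of the underside. The drift lies along y, middle over the origin, either way round, underside 30 mm up; the fingers have 70 mm free between the saddles.
- chute: Fixed open sheet-metal chute, base 190 x 72 mm, falling along its x: flared upper end at x = +91 mm, rubber-faced end stop at x = -85. Slope 0.23 rad; floor 37 mm up at x = 0, 59 mm at the upper end. Channel 60 mm wide, walls 21 mm above the floor. Origin: centre of the underside. Let the sleeve go, axis along y, with its centre at x = 45, z = 65 mm; it rolls to the stop (centre x = -70, z = 38).
There are look-alikes about, which are no part of the job. What is shaped like the threaded_stud but blue is not meant.

How it is judged:
On the way:
1. the roller sleeve is in the upper half of the chute's channel, lying crosswise (x of sleeve_center in the frame of chute between 0.008 and 0.085 m and y of sleeve_center in the frame of chute between -0.02 and 0.02 m and z of sleeve_center in the frame of chute between 0.045 and 0.092 m and angle between the y axis of roller_sleeve and the y axis of chute, either way round below 0.45 rad), for 0.05 s.
At the end, for the whole second after the job is handed in: Collar flat on the arbor's flange and tube upright on the collar, both round the pin (8 mm); stud upright in the cup (9 mm); drift in both notches (8 mm across, 15 mm along, 0.15 rad); sleeve crosswise (0.3 rad) against the chute's stop (10 mm); heights within 4 mm, sleeve 8 mm; all let go, at rest (horizontal distance between each of shaft_collar, spacer_tube and arbor below 0.008 m and z of shaft_collar in the frame of arbor between 0.008 and 0.016 m and angle between shaft_collar's own z axis and vertical below 0.12 rad and z of spacer_tube in the frame of arbor between 0.024 and 0.032 m and angle between spacer_tube's own z axis and vertical below 0.1 rad and horizontal distance between threaded_stud and stud_cup below 0.009 m and z of threaded_stud in the frame of stud_cup between 0.006 and 0.0135 m and angle between threaded_stud's own z axis and vertical below 0.15 rad and x of brass_drift in the frame of drift_rest between -0.008 and 0.008 m and y of brass_drift in the frame of drift_rest between -0.015 and 0.015 m and z of brass_drift in the frame of drift_rest between 0.026 and 0.034 m and angle between the y axis of brass_drift and the y axis of drift_rest, either way round below 0.15 rad and x of sleeve_center in the frame of chute between -0.08 and -0.06 m and y of sleeve_center in the frame of chute between -0.012 and 0.012 m and z of sleeve_center in the frame of chute between 0.03 and 0.047 m and angle between the y axis of roller_sleeve and the y axis of chute, either way round below 0.3 rad and linear speed of each of shaft_collar, spacer_tube, threaded_stud, brass_drift, roller_sleeve below 0.02 m/s); the robot touches nothing.
It also fails if it takes over 144 s, if anything falls off the work surface, if the arm or the gripper's body presses on something with over 40 N, if the wrist force passes 120 N, or if a joint passes its speed limit or range.

## Working session

There is one attempt and no reset: what is moved stays moved. The work goes in short steps, Python scripts to look and compute and a shell command to move; the robot and the scene stay as the last step left them, time stands still between calls to the robot, and variables do not carry over. Pictures are saved under pics/ and viewed, at most 14 in all, crops included, and the job is handed in when it is done.

```bash
ls; mkdir -p pics; cat > h.py <<'E'
import numpy as np, cv2
from station import arm
from scipy.spatial.transform import Rotation as R
def snap(n,f):
    im=arm.grab_frame(n); cv2.imwrite('pics/'+f,im[:,:,::-1]); return im
def proj(n,P):
    c=arm.calibration(n);T=np.linalg.inv(np.array(c['world_from_camera']));p=T[:3,:3]@np.array(P)+T[:3,3]
    return c['fx']*p[0]/p[2]+c['cx'],c['fy']*p[1]/p[2]+c['cy']
def ray(n,u,v,z,c=None):
    c=c or arm.calibration(n);T=np.array(c['world_from_camera']);d=T[:3,:3]@np.array([(u-c['cx'])/c['fx'],(v-c['cy'])/c['fy'],1])
    return T[:3,3]+d*(z-T[2,3])/d[2]
def tri(obs):
    "obs: list of (calib,u,v) -> least squares point"
    A=np.zeros((3,3));b=np.zeros(3)
    for c,u,v in obs:
        T=np.array(c['world_from_camera']);d=T[:3,:3]@np.array([(u-c['cx'])/c['fx'],(v-c['cy'])/c['fy'],1]);d/=np.linalg.norm(d)
        M=np.eye(3)-np.outer(d,d);A+=M;b+=M@T[:3,3]
    return np.linalg.solve(A,b)
E
python3 - <<'E'
from h import *
np.set_printoptions(precision=4,suppress=True)
s=arm.get_state();print(s['t'],s['eef_pos'],s['ee_rot'],s['width'],arm.grip_point_offset)
snap('top','top0.png');snap('side','side0.png')
for n in ('top','side'):
    c=arm.calibration(n);print(n,c['fx'],np.array(c['world_from_camera']))
    for q in 'shaft_collar spacer_tube threaded_stud brass_drift roller_sleeve arbor stud_cup drift_rest chute'.split():
        for r in arm.mark_of(n,q)[:3]:
            print(n,q,round(r['confidence'],2),np.array(r['centre']),np.round(proj(n,r['centre'])))
print(arm.get_state()['t'])
E
```

```text
pics
0.0 [0.3012 0.6035 0.2256] [ 3.1399 -0.0001 -0.4629] 0.08751898172062929 0.0188
top 570.6196677286285 [[-0.0563 -0.9771  0.205   0.0919]
 [-0.9984  0.0556 -0.0093  0.0154]
 [-0.0024 -0.2052 -0.9787  1.3241]
 [ 0.      0.      0.      1.    ]]
top shaft_collar 0.57 [ 0.422   0.3996 -0.0042] [148. 226.]
top shaft_collar 0.52 [ 0.4221 -0.1732  0.0015] [388. 212.]
top spacer_tube 0.57 [ 0.3175  0.3054 -0.0015] [188. 267.]
top spacer_tube 0.45 [ 0.4193 -0.172  -0.0004] [387. 213.]
top threaded_stud 0.77 [ 0.314  -0.3035 -0.001 ] [446. 254.]
top threaded_stud 0.63 [ 0.3162 -0.3817  0.004 ] [480. 250.]
top threaded_stud 0.46 [ 0.2464 -0.367   0.0012] [477. 280.]
top brass_drift 0.58 [0.4264 0.1637 0.0054] [246. 218.]
top roller_sleeve 0.67 [ 0.4256 -0.3823  0.0047] [475. 205.]
top arbor 0.98 [ 0.4263 -0.2786  0.0021] [431. 208.]
top stud_cup 0.84 [0.4335 0.283  0.0024] [196. 218.]
top drift_rest 0.67 [ 0.316  -0.3053  0.0012] [447. 253.]
top drift_rest 0.62 [ 0.4223 -0.1717  0.0033] [387. 212.]
top chute 0.72 [ 0.425  -0.171   0.0016] [387. 211.]
top chute 0.7 [ 0.3867  0.0163 -0.0008]
[... 292 characters left out ...]

side threaded_stud 0.88 [ 0.3127 -0.3009 -0.002 ] [339. 364.]
side threaded_stud 0.88 [ 0.2444 -0.37    0.0019] [311. 401.]
side threaded_stud 0.7 [ 0.3123 -0.3817  0.0017] [356. 398.]
side brass_drift 0.83 [ 0.4294  0.1647 -0.0027] [322. 237.]
side brass_drift 0.24 [ 0.4295 -0.2804 -0.0036] [397. 345.]
side roller_sleeve 0.7 [ 0.4342 -0.3781  0.0028] [427. 381.]
side arbor 0.8 [ 0.4324 -0.2808 -0.0031] [399. 345.]
side arbor 0.74 [ 0.4325 -0.3745 -0.0033] [425. 382.]
side stud_cup 0.69 [0.4357 0.2831 0.0024] [312. 217.]
side stud_cup 0.62 [ 0.4236  0.4002 -0.0012] [297. 203.]
side drift_rest 0.8 [ 0.4205 -0.1687  0.003 ] [369. 308.]
side chute 0.61 [ 0.3905  0.0186 -0.0028] [325. 266.]
1.0
```

View pics/top0.png

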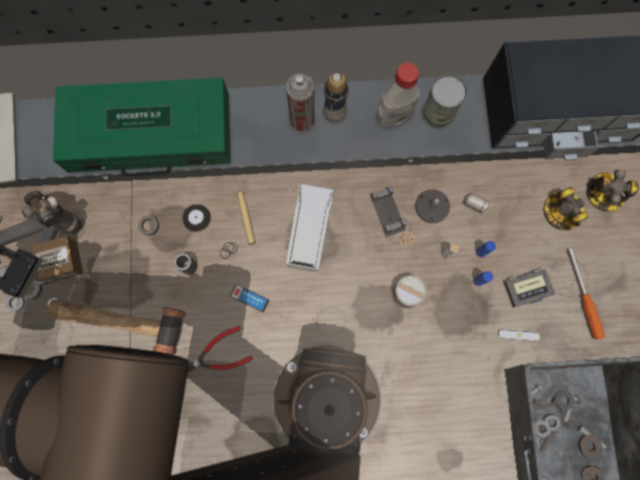

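View pics/side0.png

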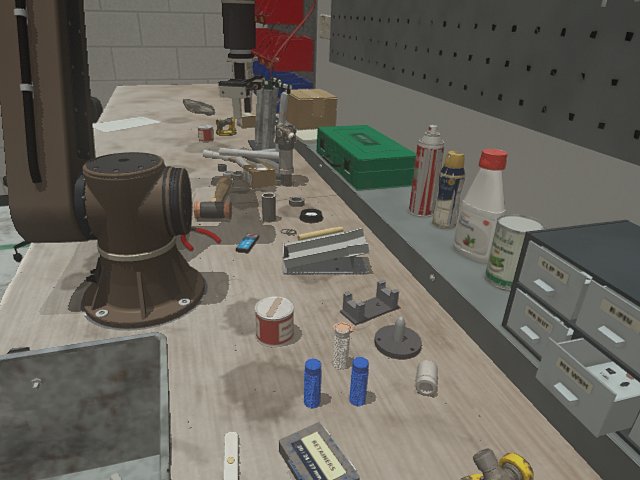

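The top view has, left to right: the collar (148,225), tube (184,262), cup (196,217), drift (247,218), chute (310,227, flared end up), rest (387,212), arbor (432,207), stud with copper top (452,249), and sleeve (476,203). The blue look-alikes are at (485,248) and (484,279). The side view agrees, and the chute's high end is at +x. A shelf runs behind the parts.

```bash
cat >> h.py <<'E'
def go(x,y,z,yaw=None,s=None):
    "print tool-axis shift (cm) and turn (deg) from the present pose to a tool-down pose"
    s=s or arm.get_state();p=np.array(s['eef_pos']);r=R.from_euler('xyz',s['ee_rot']);y0=s['ee_rot'][2]
    if yaw is None: yaw=y0
    d=r.inv().apply(np.array([x,y,z])-p)*100
    w=np.degrees((r.inv()*R.from_euler('xyz',[np.pi,0,yaw])).as_rotvec())
    print('d',np.round(d,2),'w',np.round(w,2))
E
python3 - <<'E'
from h import *
np.set_printoptions(precision=4,suppress=True)
print(tri([(arm.calibration('top'),411,160),(arm.calibration('side'),432,277)]))
print(ray('top',387,175,0),ray('top',387,175,.1))
c=arm.calibration('wrist');s=arm.get_state();print(c['fx'],np.array(c['world_from_camera']))
T=np.eye(4);T[:3,:3]=R.from_euler('xyz',s['ee_rot']).as_matrix();T[:3,3]=s['eef_pos']
print(np.linalg.inv(T)@np.array(c['world_from_camera']))
go(.33,.31,.25,0); print(s['q'])
E
```

```text
[ 0.517  -0.2231  0.0914]
[ 0.515  -0.1797  0.    ] [ 0.483 -0.165  0.1  ]
414.33071997058494 [[-0.4463 -0.8547 -0.2652  0.3744]
 [-0.8949  0.4262  0.1326  0.5676]
 [-0.0003  0.2965 -0.955   0.3847]
 [ 0.      0.      0.      1.    ]]
[[ 0.0001 -0.955  -0.2965  0.0816]
 [ 1.      0.0002 -0.0002 -0.    ]
 [ 0.0002 -0.2965  0.955  -0.1581]
 [ 0.      0.      0.      1.    ]]
d [15.69 25.03 -2.34] w [ -0.01   0.   -26.52]
[ 1.3961  0.3585  0.012  -0.     -1.2241 -0.2881]
```

```bash
cat > look.py <<'E'
from h import *
import sys
np.set_printoptions(precision=4,suppress=True)
def look(tag,qs):
    c=arm.calibration('wrist');im=snap('wrist',tag+'.png');s=arm.get_state();print('t',s['t'],s['eef_pos'],s['ee_rot'])
    for q in qs:
        for r in arm.mark_of('wrist',q)[:2]: print(q,round(r['confidence'],2),np.array(r['centre']),np.round(proj('wrist',r['centre'])))
        ms=[m for m in arm.masks_of('wrist',q) if m['confidence']>.4][:2]
        for k,m in enumerate(ms): cv2.imwrite(f'pics/m_{tag}_{q}_{k}.png',m['pixels'].astype(np.uint8)*255)
    import json;json.dump({k:(np.array(v).tolist()) for k,v in c.items()},open(f'pics/{tag}.json','w'))
look(sys.argv[1],sys.argv[2:])
E
D='{"dx":15.7,"dy":25,"dz":-2.3,"wz":-26.5}'
python3 -m crank '[{"dx":15.7,"dy":25,"dz":-2.3,"wz":-26.5},{"dx":15.7,"dy":25,"dz":-2.3,"wz":-26.5},{"dx":15.7,"dy":25,"dz":-2.3,"wz":-26.5},{"dx":15.7,"dy":25,"dz":-2.3,"wz":-26.5},{"dx":15.7,"dy":25,"dz":-2.3,"wz":-26.5},{"dx":15.7,"dy":25,"dz":-2.3,"wz":-26.5},{"dx":15.7,"dy":25,"dz":-2.3,"wz":-26.5},{"dx":15.7,"dy":25,"dz":-2.3,"wz":-26.5},{"dx":15.7,"dy":25,"dz":-2.3,"wz":-26.5},{"dx":15.7,"dy":25,"dz":-2.3,"wz":-26.5}]' && python3 look.py wa shaft_collar spacer_tube stud_cup brass_drift && python3 -c "
from h import *
go(.36,.19,.25,0)"
```

```text
$[0]: bad value
```

```bash

python3 -m crank '[{"dx":15.7,"dy":25.0,"dz":-2.3,"wx":0,"wy":0,"wz":-26.5},{"dx":15.7,"dy":25.0,"dz":-2.3,"wx":0,"wy":0,"wz":-26.5},{"dx":15.7,"dy":25.0,"dz":-2.3,"wx":0,"wy":0,"wz":-26.5},{"dx":15.7,"dy":25.0,"dz":-2.3,"wx":0,"wy":0,"wz":-26.5},{"dx":15.7,"dy":25.0,"dz":-2.3,"wx":0,"wy":0,"wz":-26.5},{"dx":15.7,"dy":25.0,"dz":-2.3,"wx":0,"wy":0,"wz":-26.5},{"dx":15.7,"dy":25.0,"dz":-2.3,"wx":0,"wy":0,"wz":-26.5},{"dx":15.7,"dy":25.0,"dz":-2.3,"wx":0,"wy":0,"wz":-26.5},{"dx":15.7,"dy":25.0,"dz":-2.3,"wx":0,"wy":0,"wz":-26.5},{"dx":15.7,"dy":25.0,"dz":-2.3,"wx":0,"wy":0,"wz":-26.5}]' && python3 look.py wa shaft_collar spacer_tube stud_cup brass_drift && python3 -c "
from h import *
go(.36,.19,.25,0)"
```

```text
t: 2.25
eef_pos: [0.3301, 0.3106, 0.2492]
ee_rot: [3.141, 0.0, 0.0]
force: [-0.3, -0.6, -0.7]
width: 0.0879
gripper_force: 0.0
t 2.3 [0.3301 0.3105 0.2492] [3.1409 0.0003 0.0002]
shaft_collar 0.84 [ 0.4164  0.3969 -0.0015] [235. 107.]
spacer_tube 0.84 [0.3186 0.3023 0.0003] [335. 209.]
stud_cup 0.93 [0.4363 0.2797 0.0019] [360.  84.]
brass_drift 0.79 [0.4251 0.1635 0.0017] [485.  97.]
d [ 2.98 12.01 -0.04] w [-0.   -0.   -0.02]
```

View pics/wa.png

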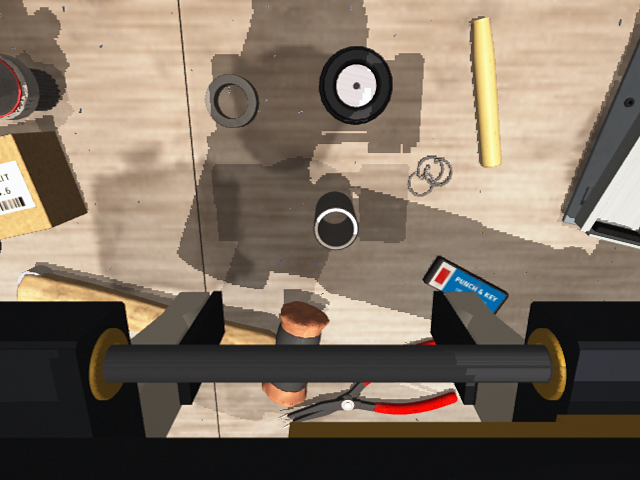

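The wrist view shows the collar ring at (233,101), the tube's top rim at (336,228), the cup recess at (356,86), and the drift from (482,17) to (490,166).

```bash

python3 -m crank '[{"dx":6,"dy":18,"dz":0,"wx":0,"wy":0,"wz":0},{"dx":6,"dy":18,"dz":0,"wx":0,"wy":0,"wz":0},{"dx":6,"dy":18,"dz":0,"wx":0,"wy":0,"wz":0},{"dx":6,"dy":18,"dz":0,"wx":0,"wy":0,"wz":0},{"dx":6,"dy":18,"dz":0,"wx":0,"wy":0,"wz":0},{"dx":6,"dy":18,"dz":0,"wx":0,"wy":0,"wz":0},{"dx":6,"dy":18,"dz":0,"wx":0,"wy":0,"wz":0},{"dx":6,"dy":18,"dz":0,"wx":0,"wy":0,"wz":0},{"dx":6,"dy":18,"dz":0,"wx":0,"wy":0,"wz":0},{"dx":6,"dy":18,"dz":0,"wx":0,"wy":0,"wz":0}]' && python3 look.py wb shaft_collar spacer_tube stud_cup brass_drift chute
python3 -m crank '[{"dx":-2,"dy":34,"dz":0,"wx":0,"wy":0,"wz":0},{"dx":-2,"dy":34,"dz":0,"wx":0,"wy":0,"wz":0},{"dx":-2,"dy":34,"dz":0,"wx":0,"wy":0,"wz":0},{"dx":-2,"dy":34,"dz":0,"wx":0,"wy":0,"wz":0},{"dx":-2,"dy":34,"dz":0,"wx":0,"wy":0,"wz":0},{"dx":-2,"dy":34,"dz":0,"wx":0,"wy":0,"wz":0},{"dx":-2,"dy":34,"dz":0,"wx":0,"wy":0,"wz":0},{"dx":-2,"dy":34,"dz":0,"wx":0,"wy":0,"wz":0},{"dx":-2,"dy":34,"dz":0,"wx":0,"wy":0,"wz":0},{"dx":-2,"dy":34,"dz":0,"wx":0,"wy":0,"wz":0}]' && python3 look.py wc threaded_stud drift_rest arbor roller_sleeve sleeve_center chute
python3 -m crank '[{"dx":0,"dy":12,"dz":0,"wx":0,"wy":0,"wz":0},{"dx":0,"dy":12,"dz":0,"wx":0,"wy":0,"wz":0},{"dx":0,"dy":12,"dz":0,"wx":0,"wy":0,"wz":0},{"dx":0,"dy":12,"dz":0,"wx":0,"wy":0,"wz":0},{"dx":0,"dy":12,"dz":0,"wx":0,"wy":0,"wz":0},{"dx":0,"dy":12,"dz":0,"wx":0,"wy":0,"wz":0},{"dx":0,"dy":12,"dz":0,"wx":0,"wy":0,"wz":0},{"dx":0,"dy":12,"dz":0,"wx":0,"wy":0,"wz":0},{"dx":0,"dy":12,"dz":0,"wx":0,"wy":0,"wz":0},{"dx":0,"dy":12,"dz":0,"wx":0,"wy":0,"wz":0}]' && python3 look.py wd threaded_stud drift_rest arbor roller_sleeve sleeve_center
python3 -c "
import cv2,numpy as np
b=[cv2.imread(f'pics/{t}.png') for t in ('wb','wc')]
cv2.imwrite('pics/bc.png',np.vstack([b[0][:290],b[1][:300]]))"
```

```text
t: 3.95
eef_pos: [0.3901, 0.1303, 0.2496]
ee_rot: [3.142, 0.0, 0.0]
force: [0.2, 0.4, -0.9]
width: 0.0877
gripper_force: 0.0
t 4.0 [0.3902 0.1303 0.2496] [-3.1416 -0.     -0.0001]
shaft_collar 0.58 [0.4148 0.397  0.0013] [ 54. 173.]
spacer_tube 0.57 [0.315  0.3034 0.0044] [161. 270.]
stud_cup 0.6 [0.4348 0.284  0.0018] [167. 152.]
brass_drift 0.82 [0.4224 0.1621 0.0014] [294. 165.]
chute 0.84 [0.3879 0.0149 0.0024] [443. 200.]
chute 0.43 [0.4147 0.3956 0.0015] [ 55. 173.]
t: 5.75
eef_pos: [0.3703, -0.2091, 0.2497]
ee_rot: [-3.142, -0.0, 0.001]
force: [-0.1, 0.3, -0.4]
width: 0.0874
gripper_force: 0.0
t 5.8 [ 0.3703 -0.2092  0.2497] [-3.1416 -0.0005  0.0012]
threaded_stud 0.95 [ 0.3144 -0.3014  0.0022] [416. 252.]
threaded_stud 0.62 [ 0.3079 -0.3842  0.0063] [497. 259.]
drift_rest 0.68 [ 0.4234 -0.1732 -0.001 ] [289. 143.]
roller_sleeve 0.85 [ 0.4279 -0.3826  0.0029] [509. 138.]
roller_sleeve 0.64 [ 0.4207 -0.1727 -0.0012] [288. 146.]
sleeve_center 0.98 [ 0.4289 -0.3823  0.0164] [515. 138.]
chute 0.58 [0.3863 0.0181 0.0031] [ 94. 182.]
t: 7.65
eef_pos: [0.3701, -0.3298, 0.2496]
ee_rot: [3.142, -0.0, -0.0]
force: [-0.7, -0.1, -0.1]
width: 0.0876
gripper_force: 0.0
t 7.7 [ 0.37   -0.3298  0.2495] [-3.1416  0.0001 -0.0003]
threaded_stud 0.89 [ 0.2408 -0.3696 -0.0025] [363. 313.]
threaded_stud 0.88 [ 0.3088 -0.3827  0.0031] [378. 257.]
drift_rest 0.73 [ 0.4207 -0.1722 -0.0008] [163. 146.]
arbor 0.78 [ 0.4306 -0.2779  0.0021] [272. 135.]
roller_sleeve 0.87 [ 0.4294 -0.3836  0.006 ] [384. 137.]
sleeve_center 0.92 [ 0.4271 -0.3855  0.017 ] [387. 140.]
```

View pics/bc.png

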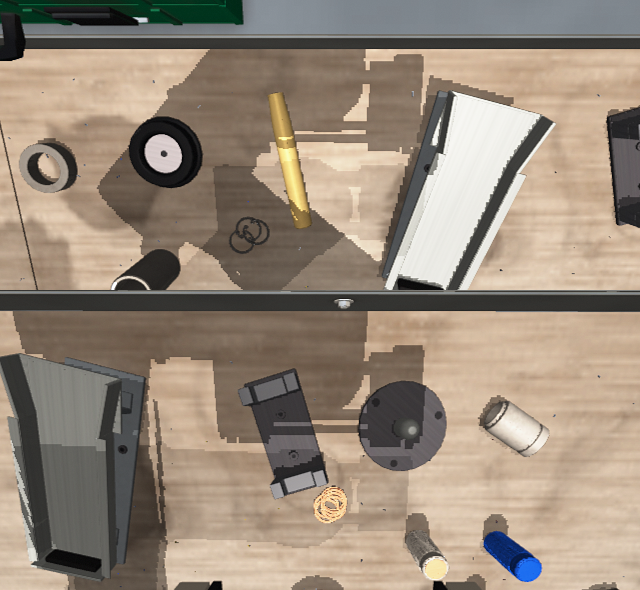

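View pics/wd.png

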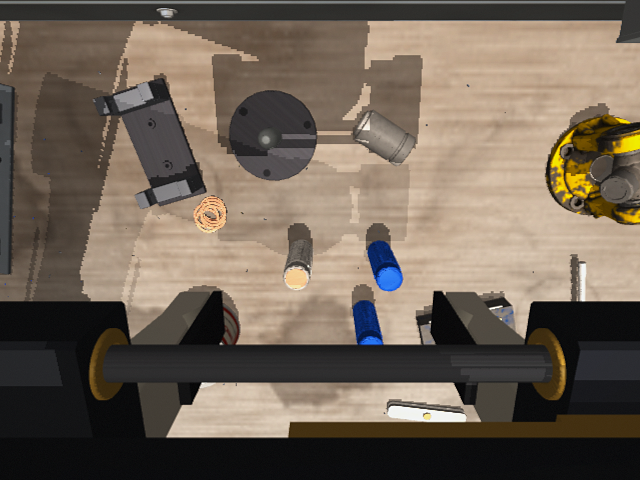

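In wa+wb, upper half of the composite: the cup is at (165,152), the drift runs (276,95)–(303,225), and the chute falls from (495,110) to (415,285). In the wc half: the rest is at (283,433), the arbor at (403,425), and the sleeve at (514,426). In wd: the sleeve axis runs (360,120)–(410,152), the arbor pin is at (267,138), and the stud's copper top is at (296,278). Next I'll fit simple solids to the masks.

```bash
cat > fit.py <<'E'
from h import *
import json,os,glob
from scipy.optimize import minimize
np.set_printoptions(precision=4,suppress=True)
def ring(r,z,n=40):
    a=np.linspace(0,2*np.pi,n,endpoint=False);return np.c_[r*np.cos(a),r*np.sin(a),0*a+z]
def cyl(r,z0,z1,r1=None): return np.vstack([ring(r,z0),ring(r1 or r,z1)])
def lie(r,L,z):
    p=cyl(r,-L/2,L/2);return np.c_[p[:,0],p[:,2],p[:,1]+z]
def box(x0,x1,y0,y1,z0,z1): return np.array([[x,y,z] for x in(x0,x1) for y in(y0,y1) for z in(z0,z1)])
def wall(y):return np.array([[x,y+d,z] for d in(-.001,.001) for x,z in((-.09,0),(.091,0),(-.09,.037-.0211+.021),(.091,.080))])
def prof(y0,y1):return np.array([[x,y,z] for y in(y0,y1) for x,z in((-.09,0),(.091,0),(-.09,.037),(.091,.080))])
M=dict(shaft_collar=[cyl(.023,0,.016)],spacer_tube=[cyl(.019,0,.072)],threaded_stud=[cyl(.0125,0,.076)],brass_drift=[lie(.009,.128,.009)],
 roller_sleeve=[lie(.0165,.051,.0165)],arbor=[cyl(.041,0,.012),cyl(.009,0,.044),cyl(.009,.044,.057,.004)],stud_cup=[cyl(.034,0,.006),cyl(.03,0,.018)],
 drift_rest=[box(-.025,.025,-.055,.055,0,.006),box(-.023,.023,-.049,-.035,0,.03),box(-.023,.023,.035,.049,0,.03)]+[box(a,b,c-.007,c+.007,0,.043) for a,b in((-.023,-.0135),(.0135,.023)) for c in(-.042,.042)],
 chute=[box(-.095,.095,-.036,.036,0,.004),prof(-.031,.031)])
SYM={'shaft_collar','spacer_tube','threaded_stud','arbor','stud_cup'}
def render(parts,c,p,yaw):
    T=np.linalg.inv(np.array(c['world_from_camera']));m=np.zeros((480,640),np.uint8);Rz=R.from_euler('z',yaw).as_matrix()
    for P in parts:
        q=(P@Rz.T+p)@T[:3,:3].T+T[:3,3];uv=np.c_[c['fx']*q[:,0]/q[:,2]+c['cx'],c['fy']*q[:,1]/q[:,2]+c['cy']]
        h=cv2.convexHull(uv.astype(np.float32));cv2.fillConvexPoly(m,np.round(h*16).astype(np.int32),255,cv2.LINE_AA,4)
    return m
def fit(q,obs,p0,yaw=0,fixz=None):
    "obs: list of (calib, mask 0..255)"
    def iou(m,k):a=np.minimum(m,k).sum(dtype=float);return a/np.maximum(m,k).sum(dtype=float)
    def f(v):
        p=np.array([v[0],v[1],v[2] if fixz is None else fixz]);return sum(1-iou(render(M[q],c,p,v[3]*10),m) for c,m in obs)+(0 if q not in SYM else 0)
    v0=np.r_[p0[:3],yaw/10];S=np.vstack([v0]+[v0+np.eye(4)[i]*[.006,.006,.006,.02][i] for i in range(4)])
    r=minimize(f,v0,method='Nelder-Mead',options=dict(initial_simplex=S,xatol=1e-5,fatol=1e-5,maxiter=400));v=r.x
    p=np.array([v[0],v[1],v[2] if fixz is None else fixz]);print(q,'fit',p,'yaw',round(v[3]*10,3),'iou',[round(iou(render(M[q],c,p,v[3]*10),m),3) for c,m in obs]);return p,v[3]*10
def load(tag,q,k=0):
    return json.load(open(f'pics/{tag}.json')),cv2.imread(f'pics/m_{tag}_{q}_{k}.png',0)
E
ls pics/m_*; cat > fit1.py <<'E'
from fit import *
I=dict(shaft_collar=([.416,.397,0],0),spacer_tube=([.317,.303,0],0),stud_cup=([.435,.282,0],0),brass_drift=([.424,.163,0],-1.4),chute=([.388,.016,0],-.15),
 threaded_stud=([.313,-.302,0],0),drift_rest=([.422,-.172,0],-1.3),arbor=([.43,-.278,0],0),roller_sleeve=([.428,-.383,0],-.55))
import sys
for q,(p,y) in I.items():
    obs=[]
    for t in ('wa','wb','wc','wd'):
        for g in glob.glob(f'pics/m_{t}_{q}_?.png'):
            m=cv2.imread(g,0);c=json.load(open(f'pics/{t}.json'))
            k=render(M[q],c,np.array(p),y);i=np.minimum(m,k).sum(dtype=float)/np.maximum(m,k).sum(dtype=float)
            if i>.3: obs.append((c,m))
    for fz in (None,0): 
        if obs: fit(q,obs,p,y,fz)
        else: print(q,'no obs')
E
python3 fit1.py
```

```text
pics/m_wa_brass_drift_0.png
pics/m_wa_shaft_collar_0.png
pics/m_wa_spacer_tube_0.png
pics/m_wa_stud_cup_0.png
pics/m_wb_brass_drift_0.png
pics/m_wb_chute_0.png
pics/m_wb_shaft_collar_0.png
pics/m_wb_spacer_tube_0.png
pics/m_wb_stud_cup_0.png
pics/m_wc_arbor_0.png
pics/m_wc_chute_0.png
pics/m_wc_drift_rest_0.png
pics/m_wc_drift_rest_1.png
pics/m_wc_roller_sleeve_0.png
pics/m_wc_sleeve_center_0.png
pics/m_wc_sleeve_center_1.png
pics/m_wc_threaded_stud_0.png
pics/m_wc_threaded_stud_1.png
pics/m_wd_arbor_0.png
pics/m_wd_drift_rest_0.png
pics/m_wd_roller_sleeve_0.png
pics/m_wd_sleeve_center_0.png
pics/m_wd_threaded_stud_0.png
pics/m_wd_threaded_stud_1.png
shaft_collar fit [ 0.4207  0.398  -0.003 ] yaw 0.062 iou [np.float64(0.575), np.float64(0.751)]
shaft_collar fit [0.4208 0.3966 0.    ] yaw 0.104 iou [np.float64(0.57), np.float64(0.744)]
spacer_tube fit [ 0.3174  0.3035 -0.0039] yaw 0.105 iou [np.float64(0.848), np.float64(0.925)]
spacer_tube fit [0.3184 0.3026 0.    ] yaw -0.063 iou [np.float64(0.833), np.float64(0.913)]
stud_cup fit [ 0.4345  0.2848 -0.0044] yaw 0.14 iou [np.float64(0
[... 534 characters left out ...]
[np.float64(0.932), np.float64(0.864)]
threaded_stud fit [ 0.3154 -0.3029  0.    ] yaw -0.024 iou [np.float64(0.903), np.float64(0.835)]
drift_rest fit [ 0.4221 -0.1705 -0.0046] yaw -1.285 iou [np.float64(0.964), np.float64(0.934)]
drift_rest fit [ 0.4219 -0.1712  0.    ] yaw -1.285 iou [np.float64(0.955), np.float64(0.926)]
arbor fit [ 0.4301 -0.2798 -0.0052] yaw 0.347 iou [np.float64(0.978), np.float64(0.952)]
arbor fit [ 0.4298 -0.2794  0.    ] yaw 0.168 iou [np.float64(0.964), np.float64(0.935)]
roller_sleeve fit [ 0.4294 -0.384  -0.0088] yaw -0.576 iou [np.float64(0.872), np.float64(0.856)]
roller_sleeve fit [ 0.4292 -0.3806  0.    ] yaw -0.584 iou [np.float64(0.841), np.float64(0.836)]
```

```bash
python3 - <<'E'
from fit import *
obs=[]
for t in('wa','wb'):
    c,m=load(t,'shaft_collar');cs,_=cv2.findContours(m,cv2.RETR_EXTERNAL,cv2.CHAIN_APPROX_NONE);a=max(cs,key=cv2.contourArea);k=np.zeros_like(m);cv2.drawContours(k,[a],-1,255,-1);obs.append((c,k))
fit('shaft_collar',obs,[.4208,.397,0]);fit('shaft_collar',obs,[.4208,.397,0],fixz=-.003)
c=json.load(open('pics/wd.json'));print(ray('wd',300,19,.09,c),ray('wd',300,0,.09,c))
E
python3 -m crank '[{"dx":2.5,"dy":-40,"dz":0,"wx":0,"wy":0,"wz":0},{"dx":2.5,"dy":-40,"dz":0,"wx":0,"wy":0,"wz":0},{"dx":2.5,"dy":-40,"dz":0,"wx":0,"wy":0,"wz":0},{"dx":2.5,"dy":-40,"dz":0,"wx":0,"wy":0,"wz":0},{"dx":2.5,"dy":-40,"dz":0,"wx":0,"wy":0,"wz":0},{"dx":2.5,"dy":-40,"dz":0,"wx":0,"wy":0,"wz":0},{"dx":2.5,"dy":-40,"dz":0,"wx":0,"wy":0,"wz":0},{"dx":2.5,"dy":-40,"dz":0,"wx":0,"wy":0,"wz":0},{"dx":2.5,"dy":-40,"dz":0,"wx":0,"wy":0,"wz":0},{"dx":2.5,"dy":-40,"dz":0,"wx":0,"wy":0,"wz":0}]'
```

```text
shaft_collar fit [ 0.4207  0.3982 -0.0034] yaw 0.23 iou [np.float64(0.912), np.float64(0.94)]
shaft_collar fit [ 0.4208  0.3979 -0.003 ] yaw 0.081 iou [np.float64(0.914), np.float64(0.939)]
[ 0.5128 -0.3115  0.09  ] [ 0.5244 -0.3117  0.09  ]
t: 9.45
eef_pos: [0.3951, 0.0693, 0.2496]
ee_rot: [3.142, 0.0, -0.002]
force: [0.8, 0.2, 0.3]
width: 0.0879
gripper_force: 0.0
```

```bash

python3 -m crank '[{"dx":2.6,"dy":-32.9,"dz":0,"wx":0,"wy":0,"wz":0},{"dx":2.6,"dy":-32.9,"dz":0,"wx":0,"wy":0,"wz":0},{"dx":2.6,"dy":-32.9,"dz":0,"wx":0,"wy":0,"wz":0},{"dx":2.6,"dy":-32.9,"dz":0,"wx":0,"wy":0,"wz":0},{"dx":2.6,"dy":-32.9,"dz":0,"wx":0,"wy":0,"wz":0},{"dx":2.6,"dy":-32.9,"dz":0,"wx":0,"wy":0,"wz":0},{"dx":2.6,"dy":-32.9,"dz":12,"wx":0,"wy":0,"wz":0},{"dx":2.6,"dy":-32.9,"dz":18,"wx":0,"wy":0,"wz":0},{"dx":2.6,"dy":-32.9,"dz":18,"wx":0,"wy":0,"wz":0},{"dx":2.6,"dy":-32.9,"dz":18,"wx":0,"wy":0,"wz":0}]'
python3 - <<'E'
from h import *
go(.4208,.398,.004,0); snap('wrist','col1.png')
E
```

```text
t: 10.7
eef_pos: [0.4202, 0.3953, 0.066]
ee_rot: [3.134, 0.004, -0.002]
force: [-0.0, 0.0, 1.1]
width: 0.0876
gripper_force: 0.0
d [ 0.09 -0.32  6.2 ] w [ 0.43  0.26 -0.13]
```

View pics/col1.png

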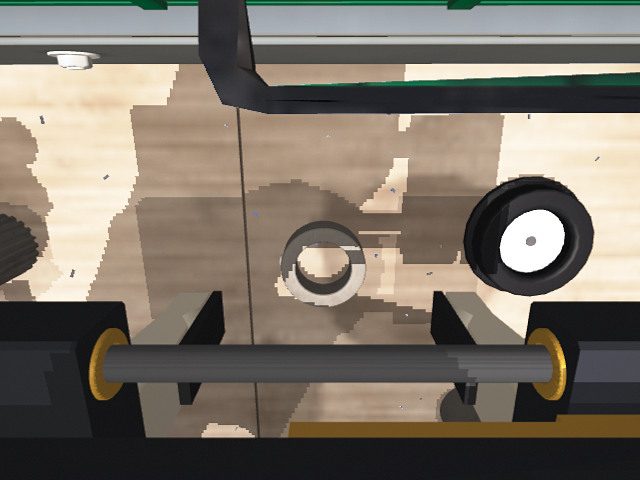

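The collar ring is at (323,263), centred between the fingers and just ahead. The toolbox handle's lower corner is near (240,105). I'll check how high the handle is, since the camera may come close to it.

```bash
python3 - <<'E'
from fit import *
w=arm.calibration('wrist');T=arm.calibration('top')
for u in(121,124,127):
    p=tri([(w,235,103),(T,u,171)]);print(p,proj('top',p),proj('wrist',p))
print(arm.get_state()['q'])
im=cv2.imread('pics/top0.png')[140:200,90:220];cv2.imwrite('pics/crop1.png',cv2.resize(im,None,fx=6,fy=6,interpolation=cv2.INTER_CUBIC))
E
```

```text
[0.5046 0.4107 0.1614] (np.float64(120.86054940391563), np.float64(171.0470111028552)) (np.float64(236.87252017316024), np.float64(102.24746073264126))
[0.5057 0.4093 0.155 ] (np.float64(122.53517842297796), np.float64(171.47354568781532)) (np.float64(253.14540915039854), np.float64(96.0172659938847))
[0.5068 0.4077 0.149 ] (np.float64(124.19809203644041), np.float64(171.86680921236345)) (np.float64(267.3915351062844), np.float64(91.08759168226692))
[ 1.0937  0.3543 -0.3955  0.0005 -0.8244  0.4755]
```

View pics/crop1.png

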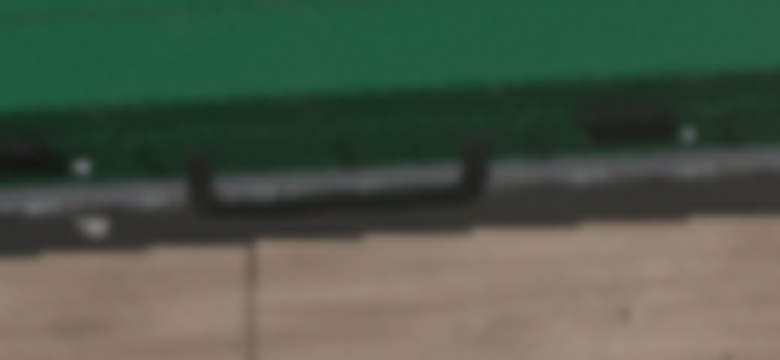

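The handle runs across (122–170, 174) in the top view, at about x=0.505, z=0.15. That is where the camera would come down. I'll rise and give the wrist a half turn, so the camera is on the robot side.

```bash

python3 -m crank '[{"dx":0,"dy":0,"dz":-6,"wx":0,"wy":0,"wz":0},{"dx":0,"dy":0,"dz":-10,"wx":0,"wy":0,"wz":10},{"dx":0,"dy":0,"dz":-10,"wx":0,"wy":0,"wz":20},{"dx":0,"dy":0,"dz":-10,"wx":0,"wy":0,"wz":30},{"dx":0,"dy":0,"dz":-10,"wx":0,"wy":0,"wz":40},{"dx":0,"dy":0,"dz":-10,"wx":0,"wy":0,"wz":50},{"dx":0,"dy":0,"dz":-10,"wx":0,"wy":0,"wz":60},{"dx":0,"dy":0,"dz":-10,"wx":0,"wy":0,"wz":70},{"dx":0,"dy":0,"dz":-10,"wx":0,"wy":0,"wz":80},{"dx":0,"dy":0,"dz":-10,"wx":0,"wy":0,"wz":90}]'
python3 -m crank '[{"dx":0,"dy":0,"dz":0,"wx":0,"wy":0,"wz":10},{"dx":0,"dy":0,"dz":0,"wx":0,"wy":0,"wz":20},{"dx":0,"dy":0,"dz":0,"wx":0,"wy":0,"wz":30},{"dx":0,"dy":0,"dz":0,"wx":0,"wy":0,"wz":40},{"dx":0,"dy":0,"dz":0,"wx":0,"wy":0,"wz":50},{"dx":0,"dy":0,"dz":0,"wx":0,"wy":0,"wz":60},{"dx":0,"dy":0,"dz":0,"wx":0,"wy":0,"wz":70},{"dx":0,"dy":0,"dz":0,"wx":0,"wy":0,"wz":80},{"dx":0,"dy":0,"dz":0,"wx":0,"wy":0,"wz":90},{"dx":0,"dy":0,"dz":0,"wx":0,"wy":0,"wz":90}]'
python3 look.py we shaft_collar spacer_tube stud_cup
python3 - <<'E'
from fit import *
c,m=load('we','shaft_collar');cs,_=cv2.findContours(m,cv2.RETR_EXTERNAL,cv2.CHAIN_APPROX_NONE);a=max(cs,key=cv2.contourArea);k=np.zeros_like(m);cv2.drawContours(k,[a],-1,255,-1)
p,_=fit('shaft_collar',[(c,k)],[.4208,.398,0],fixz=-.002)
go(.4208,.398,.004,-np.pi)
for q,p in(('spacer_tube',[.317,.303,0]),('stud_cup',[.434,.2845,0])):
    try: fit(q,[load('we',q)],p,fixz=-.002)
    except Exception as e: print(q,e)
E
```

```text
t: 12.0
eef_pos: [0.4225, 0.3998, 0.1738]
ee_rot: [-3.138, 0.005, -1.577]
force: [0.9, 0.2, 0.3]
width: 0.0879
gripper_force: 0.0
t: 13.25
eef_pos: [0.4223, 0.3998, 0.1731]
ee_rot: [3.137, 0.003, -3.141]
force: [0.7, 0.4, -0.1]
width: 0.0877
gripper_force: 0.0
t 13.3 [0.4221 0.3997 0.1725] [ 3.1381  0.0024 -3.1383]
shaft_collar 0.67 [ 0.4178  0.3959 -0.004 ] [323. 208.]
spacer_tube 0.61 [0.3163 0.3015 0.0028] [194.  75.]
spacer_tube 0.32 [0.4169 0.3934 0.0009] [320. 209.]
stud_cup 0.74 [0.4315 0.2846 0.0001] [188. 226.]
shaft_collar fit [ 0.4214  0.3974 -0.002 ] yaw 0.0 iou [np.float64(0.969)]
d [ 0.05 -0.11 16.58] w [0.01 0.01 0.06]
spacer_tube fit [ 0.3178  0.3029 -0.002 ] yaw 0.119 iou [np.float64(0.942)]
stud_cup fit [ 0.435  0.284 -0.002] yaw 0.106 iou [np.float64(0.954)]
```

```bash

python3 -m crank '[{"dx":0.1,"dy":-0.2,"dz":6,"wx":0,"wy":0,"wz":0},{"dx":0.1,"dy":-0.2,"dz":11,"wx":0,"wy":0,"wz":0},{"dx":0.1,"dy":-0.2,"dz":14,"wx":0,"wy":0,"wz":0},{"dx":0.1,"dy":-0.2,"dz":16,"wx":0,"wy":0,"wz":0},{"dx":0.1,"dy":-0.2,"dz":16.6,"wx":0,"wy":0,"wz":0},{"dx":0.1,"dy":-0.2,"dz":16.6,"wx":0,"wy":0,"wz":0},{"dx":0.1,"dy":-0.2,"dz":16.6,"wx":0,"wy":0,"wz":0},{"dx":0.1,"dy":-0.2,"dz":16.6,"wx":0,"wy":0,"wz":0},{"dx":0.1,"dy":-0.2,"dz":16.6,"wx":0,"wy":0,"wz":0},{"dx":0.1,"dy":-0.2,"dz":16.6,"wx":0,"wy":0,"wz":0}]'
python3 -m crank '[{"dx":0,"dy":0,"dz":0,"wx":0,"wy":0,"wz":0},{"dx":0,"dy":0,"dz":0,"wx":0,"wy":0,"wz":0},{"dx":0,"dy":0,"dz":0,"wx":0,"wy":0,"wz":0},{"dx":0,"dy":0,"dz":0,"wx":0,"wy":0,"wz":0},{"dx":0,"dy":0,"dz":0,"wx":0,"wy":0,"wz":0},{"dx":0,"dy":0,"dz":0,"wx":0,"wy":0,"wz":0},{"dx":0,"dy":0,"dz":0,"wx":0,"wy":0,"wz":0},{"dx":0,"dy":0,"dz":0,"wx":0,"wy":0,"wz":0},{"dx":0,"dy":0,"dz":0,"wx":0,"wy":0,"wz":0},{"dx":0,"dy":0,"dz":0,"wx":0,"wy":0,"wz":0}]' 4.0 30
```

```text
t: 14.85
eef_pos: [0.4203, 0.3973, 0.0039]
ee_rot: [3.141, 0.0, 3.141]
force: [-0.3, -0.2, 0.3]
width: 0.0877
gripper_force: 0.0
t: 16.1
eef_pos: [0.4202, 0.3971, 0.0035]
ee_rot: [-3.142, -0.0, 3.141]
force: [0.4, 0.2, -0.5]
width: 0.0457
gripper_force: 30.0
```

```bash

python3 -m crank '[{"dx":0,"dy":0,"dz":-5,"wx":0,"wy":0,"wz":0},{"dx":0,"dy":0,"dz":-11,"wx":0,"wy":0,"wz":0},{"dx":0,"dy":0,"dz":-16,"wx":0,"wy":0,"wz":0},{"dx":0,"dy":-4,"dz":-16,"wx":0,"wy":0,"wz":0},{"dx":0,"dy":-9,"dz":-16,"wx":0,"wy":0,"wz":0},{"dx":0,"dy":-14,"dz":-16,"wx":0,"wy":0,"wz":0},{"dx":0,"dy":-19,"dz":-16,"wx":0,"wy":0,"wz":0},{"dx":0,"dy":-24,"dz":-16,"wx":0,"wy":0,"wz":0},{"dx":0,"dy":-28,"dz":-16,"wx":0,"wy":0,"wz":0},{"dx":0,"dy":-30,"dz":-16,"wx":0,"wy":0,"wz":0}]'
python3 -m crank '[{"dx":0,"dy":-4,"dz":0,"wx":0,"wy":0,"wz":0},{"dx":0,"dy":-9,"dz":0,"wx":0,"wy":0,"wz":0},{"dx":-0.5,"dy":-14,"dz":0,"wx":0,"wy":0,"wz":0},{"dx":-0.5,"dy":-19,"dz":0,"wx":0,"wy":0,"wz":0},{"dx":-0.9,"dy":-24,"dz":0,"wx":0,"wy":0,"wz":0},{"dx":-0.9,"dy":-29,"dz":0,"wx":0,"wy":0,"wz":0},{"dx":-0.9,"dy":-34,"dz":0,"wx":0,"wy":0,"wz":0},{"dx":-0.9,"dy":-37,"dz":0,"wx":0,"wy":0,"wz":0},{"dx":-0.9,"dy":-37.7,"dz":0,"wx":0,"wy":0,"wz":0},{"dx":-0.9,"dy":-37.7,"dz":0,"wx":0,"wy":0,"wz":0}]'
python3 look.py wf arbor shaft_collar drift_rest
python3 - <<'E'
from fit import *
fit('arbor',[load('wf','arbor')],[.43,-.279,0],fixz=-.002)
fit('drift_rest',[load('wf','drift_rest')],[.422,-.171,0],-1.285,fixz=-.002)
m=load('wf','shaft_collar')[1];print(cv2.boundingRect(m))
go(.43,-.279,.1,-np.pi)
E
```

```text
t: 17.35
eef_pos: [0.4194, 0.0951, 0.1635]
ee_rot: [3.142, -0.0, 3.14]
force: [0.4, -0.2, -0.5]
width: 0.0456
gripper_force: 30.0
t: 18.6
eef_pos: [0.4286, -0.2798, 0.1632]
ee_rot: [3.141, -0.001, 3.14]
force: [-0.6, 0.1, -1.7]
width: 0.0454
gripper_force: 30.0
t 18.65 [ 0.4287 -0.2793  0.1634] [ 3.1412 -0.0004  3.141 ]
arbor 0.94 [ 0.4302 -0.278  -0.    ] [329. 218.]
drift_rest 0.82 [ 0.4229 -0.1704  0.0012] [465. 209.][ WARN:0@0.352] global loadsave.cpp:275 findDecoder imread_('pics/m_wf_arbor_0.png'): can't open/read file: check file path/integrity
Traceback (most recent call last):
  File "fit.py", line 30, in fit
    r=minimize(f,v0,method='Nelder-Mead',options=dict(initial_simplex=S,xatol=1e-5,fatol=1e-5,maxiter=400));v=r.x
  File "fit.py", line 28, in f
    p=np.array([v[0],v[1],v[2] if fixz is None else fixz]);return sum(1-iou(render(M[q],c,p,v[3]*10),m) for c,m in obs)+(0 if q not in SYM else 0)
                                                                  ~~~^^^^^^^^^^^^^^^^^^^^^^^^^^^^^^^^^^^^^^^^^^^^^^^^^^
  File "fit.py", line 28, in <genexpr>
    p=np.array([v[0],v[1],v[2] if fixz is None else fixz]);return sum(1-iou(render(M[q],c,p,v[3]*10),m) for c,m in obs)+(0 if q not in SYM else 0)
                                                                        ~~~^^^^^^^^^^^^^^^^^^^^^^^^^^^^
  File "fit.py", line 26, in iou
    def iou(m,k):a=np.minimum(m,k).sum(dtype=float);return a/np.maximum(m,k).sum(dtype=float)
                   ~~~~~~~~~~^^^^^
TypeError: '<=' not supported between instances of 'int' and 'NoneType'
```

View pics/wf.png

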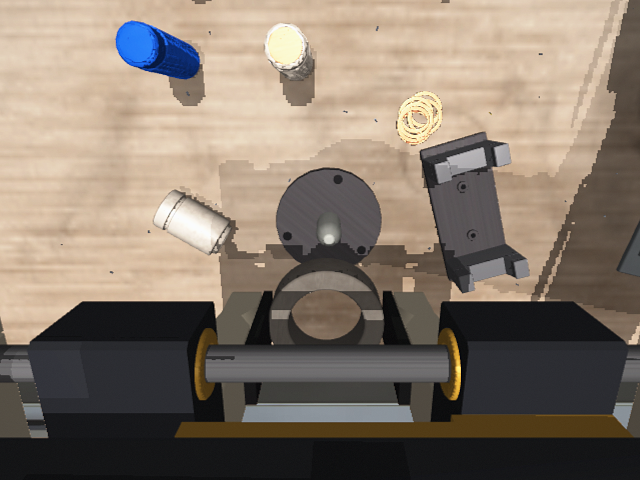

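The held collar's bore is at about (327,315). Below it the pin nose is at (329,238), with the fingers' mid-line also at u≈328. I'll project the expected rim rows to get the x offset in the hand.

```bash
python3 - <<'E'
from fit import *
c=json.load(open('pics/wf.json'));print(c['cx'],c['cy'])
def pj(P):
    T=np.linalg.inv(np.array(c['world_from_camera']));p=T[:3,:3]@np.array(P)+T[:3,3];return np.round([c['fx']*p[0]/p[2]+c['cx'],c['fy']*p[1]/p[2]+c['cy']],1)
x,y,z=.4287,-.2793,.1634
print('tcp',pj([x,y,z]))
for o in(-.002,0,.002):
    print(o,'outer top',pj([x+o-.023,y,z+.0125]),'outer bottom',pj([x+o-.023,y,z-.0035]),'bore top',pj([x+o-.013,y,z+.0125]))
for px,py in((.43,-.279),):
    print('pin top',pj([px,py,.057]),pj([px,py,.055]))
im=cv2.imread('pics/wf.png')[245:350,250:410];cv2.imwrite('pics/crop2.png',cv2.resize(im,None,fx=4.8,fy=4.8))
E
```

```text
327.1926237834346 240.66325653256385
tcp [329.5 309.5]
-0.002 outer top [329.7 263.9] outer bottom [329.5 250.4] bore top [329.7 288.6]
0 outer top [329.7 269. ] outer bottom [329.5 255. ] bore top [329.7 293.4]
0.002 outer top [329.7 273.9] outer bottom [329.5 259.6] bore top [329.7 298.2]
pin top [328.9 239. ] [328.9 238.2]
```

View pics/crop2.png

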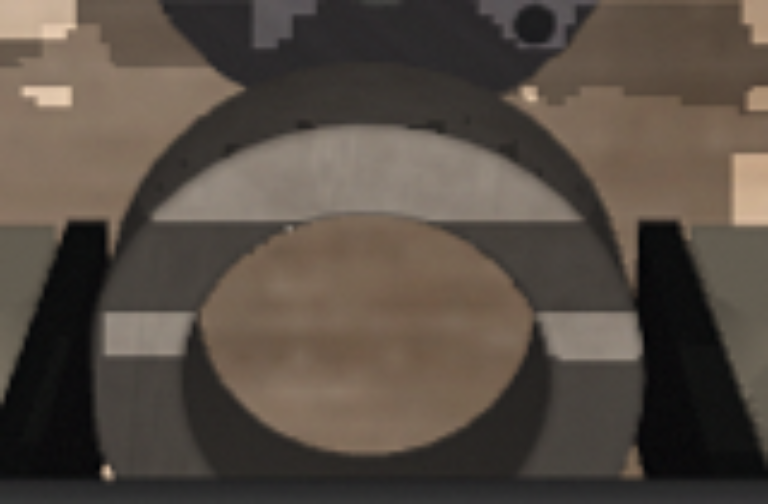

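```bash

python3 -m crank '[{"dx":-0.1,"dy":0.1,"dz":3,"wx":0,"wy":0,"wz":0},{"dx":-0.1,"dy":0.1,"dz":6,"wx":0,"wy":0,"wz":0},{"dx":-0.1,"dy":0.1,"dz":8.5,"wx":0,"wy":0,"wz":0},{"dx":-0.1,"dy":0.1,"dz":9.5,"wx":0,"wy":0,"wz":0},{"dx":-0.1,"dy":0.1,"dz":10.2,"wx":0,"wy":0,"wz":0},{"dx":-0.1,"dy":0.1,"dz":10.8,"wx":0,"wy":0,"wz":0},{"dx":-0.1,"dy":0.1,"dz":11.2,"wx":0,"wy":0,"wz":0},{"dx":-0.1,"dy":0.1,"dz":11.6,"wx":0,"wy":0,"wz":0},{"dx":-0.1,"dy":0.1,"dz":12,"wx":0,"wy":0,"wz":0},{"dx":-0.1,"dy":0.1,"dz":12,"wx":0,"wy":0,"wz":0}]'
python3 -m crank '[{"dx":0,"dy":0,"dz":0.4,"wx":0,"wy":0,"wz":0},{"dx":0,"dy":0,"dz":0.8,"wx":0,"wy":0,"wz":0},{"dx":0,"dy":0,"dz":1.2,"wx":0,"wy":0,"wz":0},{"dx":0,"dy":0,"dz":1.5,"wx":0,"wy":0,"wz":0},{"dx":0,"dy":0,"dz":1.8,"wx":0,"wy":0,"wz":0},{"dx":0,"dy":0,"dz":2.1,"wx":0,"wy":0,"wz":0},{"dx":0,"dy":0,"dz":2.4,"wx":0,"wy":0,"wz":0},{"dx":0,"dy":0,"dz":2.6,"wx":0,"wy":0,"wz":0},{"dx":0,"dy":0,"dz":2.7,"wx":0,"wy":0,"wz":0},{"dx":0,"dy":0,"dz":2.7,"wx":0,"wy":0,"wz":0}]'
```

```text
t: 20.2
eef_pos: [0.4299, -0.2788, 0.0433]
ee_rot: [3.141, -0.0, 3.141]
force: [0.2, -0.1, -1.2]
width: 0.0457
gripper_force: 30.0
t: 21.45
eef_pos: [0.4301, -0.2789, 0.0166]
ee_rot: [-3.142, -0.0, 3.141]
force: [0.6, 0.6, -0.6]
width: 0.0457
gripper_force: 30.0
```

```bash

python3 -m crank '[{"dx":0,"dy":0,"dz":0,"wx":0,"wy":0,"wz":0},{"dx":0,"dy":0,"dz":0,"wx":0,"wy":0,"wz":0},{"dx":0,"dy":0,"dz":0,"wx":0,"wy":0,"wz":0},{"dx":0,"dy":0,"dz":0,"wx":0,"wy":0,"wz":0},{"dx":0,"dy":0,"dz":0,"wx":0,"wy":0,"wz":0},{"dx":0,"dy":0,"dz":-2,"wx":0,"wy":0,"wz":0},{"dx":0,"dy":0,"dz":-6,"wx":0,"wy":0,"wz":0},{"dx":0,"dy":0,"dz":-11,"wx":0,"wy":0,"wz":0},{"dx":0,"dy":0,"dz":-15,"wx":0,"wy":0,"wz":0},{"dx":0,"dy":0,"dz":-15,"wx":0,"wy":0,"wz":0}]' 8.7
python3 look.py wg arbor shaft_collar
python3 -m crank '[{"dx":0,"dy":5,"dz":0,"wx":0,"wy":0,"wz":0},{"dx":0,"dy":10,"dz":0,"wx":0,"wy":0,"wz":0},{"dx":0,"dy":15,"dz":0,"wx":0,"wy":0,"wz":0},{"dx":0,"dy":20,"dz":0,"wx":0,"wy":0,"wz":0},{"dx":0,"dy":25,"dz":0,"wx":0,"wy":0,"wz":0},{"dx":0,"dy":30,"dz":0,"wx":0,"wy":0,"wz":0},{"dx":1,"dy":35,"dz":0,"wx":0,"wy":0,"wz":0},{"dx":3,"dy":40,"dz":0,"wx":0,"wy":0,"wz":0},{"dx":5,"dy":44,"dz":0,"wx":0,"wy":0,"wz":0},{"dx":6,"dy":46,"dz":0,"wx":0,"wy":0,"wz":0}]'
python3 look.py wh spacer_tube stud_cup brass_drift
python3 - <<'E'
from fit import *
for q,p,y in(('spacer_tube',[.3176,.303,0],0),('stud_cup',[.434,.2845,0],0),('brass_drift',[.4247,.1656,0],-1.374)):
    try: fit(q,[load('wh',q)],p,y,fixz=-.002)
    except Exception as e: print(q,'x')
go(.3176,.303,.12,np.pi)
im=[cv2.imread(f'pics/{t}.png')[:330] for t in('wg','wh')];cv2.imwrite('pics/gh.png',cv2.resize(np.vstack(im),(580,598)))
E
```

```text
t: 22.7
eef_pos: [0.432, -0.2795, 0.1701]
ee_rot: [-3.14, 0.006, -3.141]
force: [0.6, 0.4, -0.5]
width: 0.0872
gripper_force: 0.0
t 22.75 [ 0.4308 -0.279   0.168 ] [-3.141   0.0034  3.1413]
arbor 0.72 [ 0.4284 -0.2771 -0.0007] [330. 213.]
shaft_collar 0.72 [ 0.4285 -0.2792  0.0092] [327. 218.]
t: 24.2
eef_pos: [0.369, 0.1825, 0.1657]
ee_rot: [-3.14, -0.001, -3.14]
force: [0.5, -0.2, 0.7]
width: 0.0871
gripper_force: 0.0
t 24.25 [0.3689 0.1835 0.1659] [-3.1409 -0.0008 -3.1402]
spacer_tube 0.95 [0.3211 0.3043 0.0024] [488. 156.]
stud_cup 0.7 [ 0.4324  0.2845 -0.0006] [450. 288.]
brass_drift 0.94 [0.4285 0.1636 0.0014] [308. 284.]
spacer_tube fit [ 0.3182  0.304  -0.002 ] yaw -0.145 iou [np.float64(0.974)]
stud_cup fit [ 0.4353  0.2854 -0.002 ] yaw 0.144 iou [np.float64(0.577)]
brass_drift fit [ 0.4265  0.1659 -0.002 ] yaw -1.383 iou [np.float64(0.861)]
d [ 5.28 12.26  4.61] w [-0.04 -0.03 -0.07]
```

View pics/gh.png

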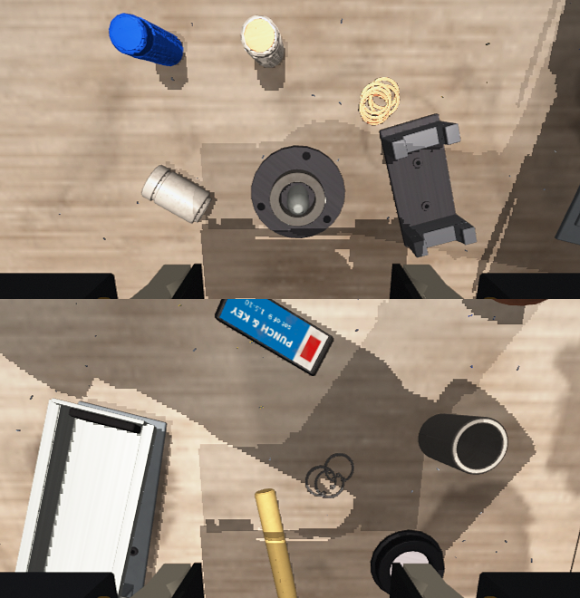

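The collar lies flat round the pin at (298,198) in the upper half. In the lower half the tube's rim is at (480,444).

```bash

python3 -m crank '[{"dx":2,"dy":5,"dz":0,"wx":0,"wy":0,"wz":0},{"dx":4,"dy":9,"dz":0,"wx":0,"wy":0,"wz":0},{"dx":5.2,"dy":12.1,"dz":0,"wx":0,"wy":0,"wz":0},{"dx":5.2,"dy":12.1,"dz":0,"wx":0,"wy":0,"wz":0},{"dx":5.2,"dy":12.1,"dz":2,"wx":0,"wy":0,"wz":0},{"dx":5.2,"dy":12.1,"dz":6,"wx":0,"wy":0,"wz":0},{"dx":5.2,"dy":12.1,"dz":10,"wx":0,"wy":0,"wz":0},{"dx":5.2,"dy":12.1,"dz":13,"wx":0,"wy":0,"wz":0},{"dx":5.2,"dy":12.1,"dz":13.5,"wx":0,"wy":0,"wz":0},{"dx":5.2,"dy":12.1,"dz":13.5,"wx":0,"wy":0,"wz":0}]'
python3 -m crank '[{"dx":0,"dy":0,"dz":0,"wx":0,"wy":0,"wz":0},{"dx":0,"dy":0,"dz":0,"wx":0,"wy":0,"wz":0},{"dx":0,"dy":0,"dz":0,"wx":0,"wy":0,"wz":0},{"dx":0,"dy":0,"dz":0,"wx":0,"wy":0,"wz":0},{"dx":0,"dy":0,"dz":0,"wx":0,"wy":0,"wz":0},{"dx":0,"dy":0,"dz":0,"wx":0,"wy":0,"wz":0},{"dx":0,"dy":0,"dz":0,"wx":0,"wy":0,"wz":0},{"dx":0,"dy":0,"dz":0,"wx":0,"wy":0,"wz":0},{"dx":0,"dy":0,"dz":0,"wx":0,"wy":0,"wz":0},{"dx":0,"dy":0,"dz":0,"wx":0,"wy":0,"wz":0}]' 3.2 40
```

```text
t: 25.8
eef_pos: [0.3187, 0.3019, 0.0319]
ee_rot: [-3.141, 0.0, 3.141]
force: [-0.3, -0.3, -0.2]
width: 0.0868
gripper_force: 0.0
t: 27.05
eef_pos: [0.3184, 0.3027, 0.0317]
ee_rot: [3.141, 0.0, 3.141]
force: [0.1, 2.1, 0.2]
width: 0.0373
gripper_force: 40.0
```

```bash

python3 -m crank '[{"dx":0,"dy":0,"dz":-4,"wx":0,"wy":0,"wz":0},{"dx":0,"dy":0,"dz":-8,"wx":0,"wy":0,"wz":0},{"dx":-1,"dy":0,"dz":-12,"wx":0,"wy":0,"wz":0},{"dx":-3,"dy":-3,"dz":-14,"wx":0,"wy":0,"wz":0},{"dx":-6,"dy":-6,"dz":-14,"wx":0,"wy":0,"wz":0},{"dx":-8,"dy":-10,"dz":-14,"wx":0,"wy":0,"wz":0},{"dx":-10,"dy":-14,"dz":-14,"wx":0,"wy":0,"wz":0},{"dx":-11.2,"dy":-18,"dz":-14,"wx":0,"wy":0,"wz":0},{"dx":-11.2,"dy":-21,"dz":-14,"wx":0,"wy":0,"wz":0},{"dx":-11.2,"dy":-22,"dz":-14,"wx":0,"wy":0,"wz":0}]'
python3 -m crank '[{"dx":0,"dy":-4,"dz":0,"wx":0,"wy":0,"wz":0},{"dx":0,"dy":-8,"dz":0,"wx":0,"wy":0,"wz":0},{"dx":0,"dy":-13,"dz":0,"wx":0,"wy":0,"wz":0},{"dx":0,"dy":-18,"dz":0,"wx":0,"wy":0,"wz":0},{"dx":0,"dy":-23,"dz":0,"wx":0,"wy":0,"wz":0},{"dx":0,"dy":-28,"dz":0,"wx":0,"wy":0,"wz":0},{"dx":0,"dy":-32,"dz":0,"wx":0,"wy":0,"wz":0},{"dx":0,"dy":-35,"dz":0,"wx":0,"wy":0,"wz":0},{"dx":0,"dy":-36.2,"dz":0,"wx":0,"wy":0,"wz":0},{"dx":0,"dy":-36.2,"dz":0,"wx":0,"wy":0,"wz":0}]'
python3 -c "
from h import *
go(.430,-.279,.061,np.pi)
im=snap('wrist','tb.png')[200:345,200:460];cv2.imwrite('pics/crop3.png',cv2.resize(im[:,:,::-1],None,fx=3,fy=3))
print(proj('wrist',[.43,-.279,.057]),proj('wrist',arm.get_state()['eef_pos']))
p=np.array(arm.get_state()['eef_pos'])
print(proj('wrist',p+[-.013,0,.0403]),proj('wrist',p+[-.019,0,.0403]),proj('wrist',p+[-.019,0,-.0317]))"
```

```text
t: 28.3
eef_pos: [0.4282, 0.0796, 0.1701]
ee_rot: [-3.14, -0.004, 3.139]
force: [0.4, 0.1, -4.8]
width: 0.0371
gripper_force: 40.0
t: 29.55
eef_pos: [0.4294, -0.2797, 0.1707]
ee_rot: [3.141, -0.002, 3.14]
force: [0.6, 1.3, -4.2]
width: 0.0374
gripper_force: 40.0
d [-0.08  0.07 10.97] w [ 0.04 -0.11 -0.09]
(np.float64(328.00313921263347), np.float64(234.59034485150156)) (np.float64(328.2935389503455), np.float64(309.12175633695847))
(np.float64(328.821531575731), np.float64(329.13571367194413)) (np.float64(328.8293927791623), np.float64(312.07601296565065)) (np.float64(328.0205203670226), np.float64(243.46466577806237))
```

View pics/crop3.png

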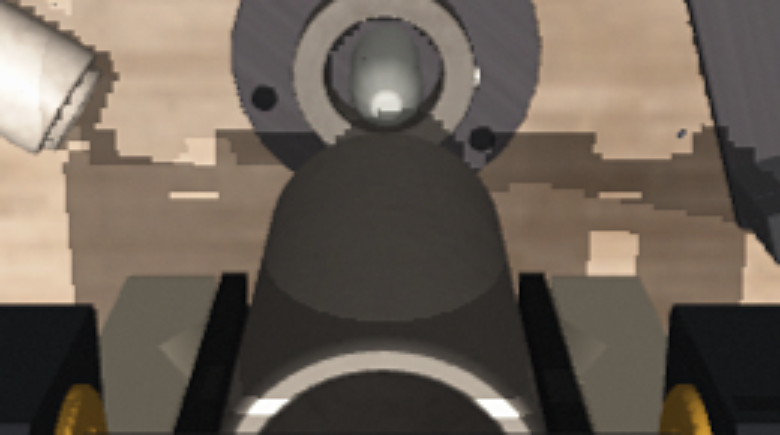

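The tube's bottom edge is at row 243, as predicted, and the pin nose is at (328,234). They are aligned within about 1 mm, so I'll lower.

```bash

python3 -m crank '[{"dx":-0.1,"dy":0.1,"dz":2,"wx":0,"wy":0,"wz":0},{"dx":-0.1,"dy":0.1,"dz":4,"wx":0,"wy":0,"wz":0},{"dx":-0.1,"dy":0.1,"dz":6,"wx":0,"wy":0,"wz":0},{"dx":-0.1,"dy":0.1,"dz":7,"wx":0,"wy":0,"wz":0},{"dx":-0.1,"dy":0.1,"dz":7.6,"wx":0,"wy":0,"wz":0},{"dx":-0.1,"dy":0.1,"dz":8.2,"wx":0,"wy":0,"wz":0},{"dx":-0.1,"dy":0.1,"dz":8.6,"wx":0,"wy":0,"wz":0},{"dx":-0.1,"dy":0.1,"dz":9,"wx":0,"wy":0,"wz":0},{"dx":-0.1,"dy":0.1,"dz":9.3,"wx":0,"wy":0,"wz":0},{"dx":-0.1,"dy":0.1,"dz":9.5,"wx":0,"wy":0,"wz":0}]'
python3 -m crank '[{"dx":0,"dy":0,"dz":0.2,"wx":0,"wy":0,"wz":0},{"dx":0,"dy":0,"dz":0.4,"wx":0,"wy":0,"wz":0},{"dx":0,"dy":0,"dz":0.6,"wx":0,"wy":0,"wz":0},{"dx":0,"dy":0,"dz":0.8,"wx":0,"wy":0,"wz":0},{"dx":0,"dy":0,"dz":1,"wx":0,"wy":0,"wz":0},{"dx":0,"dy":0,"dz":1.2,"wx":0,"wy":0,"wz":0},{"dx":0,"dy":0,"dz":1.3,"wx":0,"wy":0,"wz":0},{"dx":0,"dy":0,"dz":1.4,"wx":0,"wy":0,"wz":0},{"dx":0,"dy":0,"dz":1.5,"wx":0,"wy":0,"wz":0},{"dx":0,"dy":0,"dz":1.5,"wx":0,"wy":0,"wz":0}]'
```

```text
t: 30.85
eef_pos: [0.4311, -0.2789, 0.0764]
ee_rot: [-3.142, -0.0, 3.141]
force: [-0.1, -0.4, -5.1]
width: 0.0372
gripper_force: 40.0
t: 32.1
eef_pos: [0.431, -0.2788, 0.0615]
ee_rot: [3.142, -0.0, 3.141]
force: [-0.5, -0.4, -4.9]
width: 0.0372
gripper_force: 40.0
```

```bash

python3 -m crank '[{"dx":0,"dy":0,"dz":0.1,"wx":0,"wy":0,"wz":0},{"dx":0,"dy":0,"dz":0.15,"wx":0,"wy":0,"wz":0},{"dx":0,"dy":0,"dz":0.15,"wx":0,"wy":0,"wz":0},{"dx":0,"dy":0,"dz":0.15,"wx":0,"wy":0,"wz":0},{"dx":0,"dy":0,"dz":0.15,"wx":0,"wy":0,"wz":0},{"dx":0,"dy":0,"dz":0.15,"wx":0,"wy":0,"wz":0},{"dx":0,"dy":0,"dz":0.15,"wx":0,"wy":0,"wz":0},{"dx":0,"dy":0,"dz":0.15,"wx":0,"wy":0,"wz":0},{"dx":0,"dy":0,"dz":0.15,"wx":0,"wy":0,"wz":0},{"dx":0,"dy":0,"dz":0.15,"wx":0,"wy":0,"wz":0}]'
python3 -m crank '[{"dx":0,"dy":0,"dz":0,"wx":0,"wy":0,"wz":0},{"dx":0,"dy":0,"dz":0,"wx":0,"wy":0,"wz":0},{"dx":0,"dy":0,"dz":0,"wx":0,"wy":0,"wz":0},{"dx":0,"dy":0,"dz":0,"wx":0,"wy":0,"wz":0},{"dx":0,"dy":0,"dz":0,"wx":0,"wy":0,"wz":0},{"dx":0,"dy":0,"dz":-2,"wx":0,"wy":0,"wz":0},{"dx":0,"dy":0,"dz":-6,"wx":0,"wy":0,"wz":0},{"dx":0,"dy":0,"dz":-10,"wx":0,"wy":0,"wz":0},{"dx":0,"dy":0,"dz":-13,"wx":0,"wy":0,"wz":0},{"dx":0,"dy":0,"dz":-14,"wx":0,"wy":0,"wz":0}]' 8.7
python3 look.py wi spacer_tube threaded_stud roller_sleeve sleeve_center
python3 - <<'E'
from fit import *
for q,p,y,z in(('spacer_tube',[.43,-.279,0.028],0,.026),('threaded_stud',[.3145,-.3035,0],0,-.002),('roller_sleeve',[.429,-.382,0],-.58,-.002)):
  for k in range(2):
    try: fit(q,[load('wi',q,k)],p,y,fixz=z)
    except Exception as e: print(q,'x')
go(.3145,-.3035,.036,np.pi)
E
```

```text
t: 33.35
eef_pos: [0.431, -0.2789, 0.0601]
ee_rot: [3.142, -0.0, 3.141]
force: [-0.6, 0.2, -4.7]
width: 0.0373
gripper_force: 40.0
t: 34.6
eef_pos: [0.4319, -0.2791, 0.2021]
ee_rot: [-3.141, 0.003, 3.142]
force: [0.9, -0.9, -0.9]
width: 0.087
gripper_force: 0.0
t 34.65 [ 0.4319 -0.2791  0.2022] [-3.1406  0.0031  3.1415]
spacer_tube 0.88 [ 0.4304 -0.2802  0.0325] [326. 213.]
threaded_stud 0.92 [ 0.3138 -0.3025 -0.0002] [297.  64.]
threaded_stud 0.63 [ 0.3108 -0.3811  0.0038] [197.  59.]
roller_sleeve 0.92 [ 0.4277 -0.3814  0.0034] [209. 205.]
roller_sleeve 0.46 [ 0.4294 -0.2772  0.0007] [329. 206.]
sleeve_center 0.98 [ 0.4294 -0.3833  0.0148] [204. 210.]
spacer_tube fit [ 0.4306 -0.2786  0.026 ] yaw 0.184 iou [np.float64(0.848)]
spacer_tube fit [ 0.43  -0.279  0.026] yaw 0.0 iou [np.float64(0.0)]
threaded_stud fit [ 0.3145 -0.3035 -0.002 ] yaw 0.0 iou [np.float64(0.0)]
threaded_stud fit [ 0.3155 -0.3024 -0.002 ] yaw 0.143 iou [np.float64(0.895)]
roller_sleeve fit [ 0.4303 -0.3813 -0.002 ] yaw -0.626 iou [np.float64(0.878)]
roller_sleeve fit [ 0.429 -0.382 -0.002] yaw -0.58 iou [np.float64(0.0)]
d [11.59 -2.49 16.33] w [ 0.02 -0.09 -0.02]
```

```bash
python3 - <<'E'
from fit import *
print(tri([(arm.calibration('top'),410,289),(arm.calibration('side'),275,306)]))
b=ray('side',275,345,0);print(b)
print(ray('top',394,289,.07),ray('top',410,274,.07),ray('top',427,289,.07))
E
```

```text
[ 0.2279 -0.1998  0.0616]
[ 0.2199 -0.2286  0.    ]
[ 0.2298 -0.1633  0.07  ] [ 0.261  -0.2015  0.07  ] [ 0.2257 -0.2358  0.07  ]
```

```bash

python3 -m crank '[{"dx":4,"dy":-1,"dz":0,"wx":0,"wy":0,"wz":0},{"dx":8,"dy":-2.4,"dz":0,"wx":0,"wy":0,"wz":0},{"dx":11.6,"dy":-2.4,"dz":0,"wx":0,"wy":0,"wz":0},{"dx":11.6,"dy":-2.4,"dz":0,"wx":0,"wy":0,"wz":0},{"dx":11.6,"dy":-2.4,"dz":3,"wx":0,"wy":0,"wz":0},{"dx":11.6,"dy":-2.4,"dz":7,"wx":0,"wy":0,"wz":0},{"dx":11.6,"dy":-2.4,"dz":11,"wx":0,"wy":0,"wz":0},{"dx":11.6,"dy":-2.4,"dz":14,"wx":0,"wy":0,"wz":0},{"dx":11.6,"dy":-2.4,"dz":16.5,"wx":0,"wy":0,"wz":0},{"dx":11.6,"dy":-2.4,"dz":16.5,"wx":0,"wy":0,"wz":0}]' 5.4
python3 -m crank '[{"dx":0,"dy":0,"dz":0,"wx":0,"wy":0,"wz":0},{"dx":0,"dy":0,"dz":0,"wx":0,"wy":0,"wz":0},{"dx":0,"dy":0,"dz":0,"wx":0,"wy":0,"wz":0},{"dx":0,"dy":0,"dz":0,"wx":0,"wy":0,"wz":0},{"dx":0,"dy":0,"dz":0,"wx":0,"wy":0,"wz":0},{"dx":0,"dy":0,"dz":0,"wx":0,"wy":0,"wz":0},{"dx":0,"dy":0,"dz":0,"wx":0,"wy":0,"wz":0},{"dx":0,"dy":0,"dz":0,"wx":0,"wy":0,"wz":0},{"dx":0,"dy":0,"dz":0,"wx":0,"wy":0,"wz":0},{"dx":0,"dy":0,"dz":0,"wx":0,"wy":0,"wz":0}]' 1.8 30
```

```text
t: 36.3
eef_pos: [0.3142, -0.3023, 0.0334]
ee_rot: [3.14, -0.004, 3.142]
force: [-0.4, 0.7, 0.6]
width: 0.054
gripper_force: 0.0
t: 37.55
eef_pos: [0.3155, -0.3029, 0.0357]
ee_rot: [-3.141, 0.001, 3.142]
force: [-0.5, 2.1, 6.6]
width: 0.0242
gripper_force: 30.0
```

```bash

python3 -m crank '[{"dx":0,"dy":0,"dz":-3,"wx":0,"wy":0,"wz":0},{"dx":0,"dy":0,"dz":-8,"wx":0,"wy":0,"wz":0},{"dx":-1,"dy":0,"dz":-13,"wx":0,"wy":0,"wz":0},{"dx":-3,"dy":3,"dz":-17,"wx":0,"wy":0,"wz":0},{"dx":-6,"dy":6,"dz":-17,"wx":0,"wy":0,"wz":0},{"dx":-8,"dy":10,"dz":-17,"wx":0,"wy":0,"wz":0},{"dx":-10,"dy":14,"dz":-17,"wx":0,"wy":0,"wz":0},{"dx":-11.8,"dy":18,"dz":-17,"wx":0,"wy":0,"wz":0},{"dx":-11.8,"dy":21,"dz":-17,"wx":0,"wy":0,"wz":0},{"dx":-11.8,"dy":22,"dz":-17,"wx":0,"wy":0,"wz":0}]'
python3 -m crank '[{"dx":0,"dy":4,"dz":0,"wx":0,"wy":0,"wz":0},{"dx":0,"dy":8,"dz":0,"wx":0,"wy":0,"wz":0},{"dx":0,"dy":13,"dz":0,"wx":0,"wy":0,"wz":0},{"dx":0,"dy":18,"dz":0,"wx":0,"wy":0,"wz":0},{"dx":0,"dy":23,"dz":0,"wx":0,"wy":0,"wz":0},{"dx":0,"dy":28,"dz":0,"wx":0,"wy":0,"wz":0},{"dx":0,"dy":33,"dz":0,"wx":0,"wy":0,"wz":0},{"dx":0,"dy":36,"dz":0,"wx":0,"wy":0,"wz":0},{"dx":0,"dy":36.8,"dz":0,"wx":0,"wy":0,"wz":0},{"dx":0,"dy":36.8,"dz":0,"wx":0,"wy":0,"wz":0}]'
python3 look.py wj stud_cup threaded_stud
python3 - <<'E'
from fit import *
fit('stud_cup',[load('wj','stud_cup')],[.4347,.2845,0],fixz=-.002)
p=np.array(arm.get_state()['eef_pos'])
try: fit('threaded_stud',[load('wj','threaded_stud')],p-[0,0,.035],fixz=p[2]-.035)
except Exception as e: print('x')
go(.4347,.2845,.047,np.pi)
b=p+[-.0125,0,-.035];print('exp bottom edge px',proj('wrist',b),proj('wrist',p+[0,0,-.035]))
im=cv2.imread('pics/wj.png')[150:345,200:460];cv2.imwrite('pics/crop4.png',cv2.resize(im,None,fx=3,fy=3))
E
```

```text
t: 38.8
eef_pos: [0.4327, -0.0816, 0.2047]
ee_rot: [3.141, -0.001, -3.14]
force: [0.3, 0.9, -2.1]
width: 0.0247
gripper_force: 30.0
t: 40.05
eef_pos: [0.4331, 0.2846, 0.2046]
ee_rot: [-3.141, -0.001, 3.141]
force: [-0.1, -0.1, -2.1]
width: 0.0249
gripper_force: 30.0
t 40.1 [0.4331 0.2842 0.2048] [-3.1409 -0.0006  3.1409]
stud_cup 0.8 [ 0.4353  0.2831 -0.0013] [327. 207.]
threaded_stud 0.74 [0.4292 0.2823 0.1719] [325. 271.]
stud_cup fit [ 0.4354  0.2847 -0.002 ] yaw -0.113 iou [np.float64(0.919)]
threaded_stud fit [0.4289 0.2847 0.1702] yaw 0.233 iou [np.float64(0.595)]
d [-0.13  0.02 15.82] w [ 0.01  0.01 -0.08]
exp bottom edge px (np.float64(328.0772079453073), np.float64(253.95022217873822)) (np.float64(328.09116290692003), np.float64(277.5364529720861))
```

View pics/crop4.png

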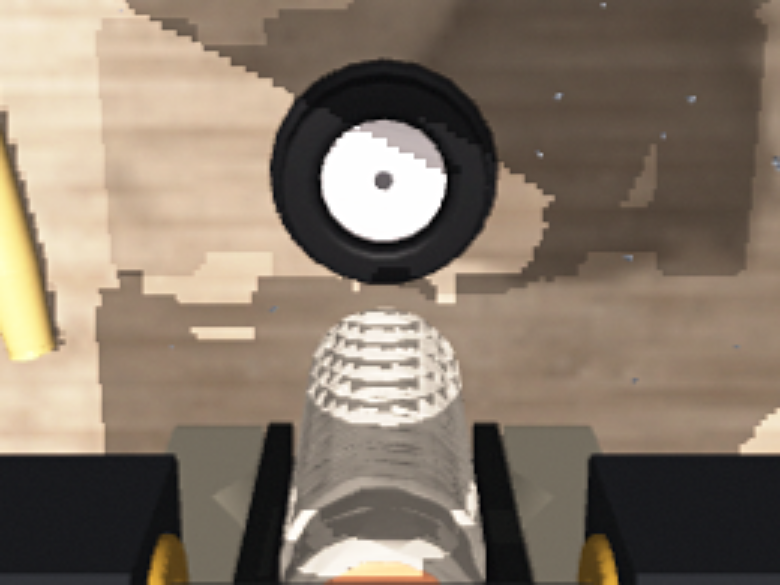

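The stud's lower end is at row 253, as predicted, and the cup's centre is at (328,210). Lowering now.

```bash

python3 -m crank '[{"dx":-0.2,"dy":0.05,"dz":4,"wx":0,"wy":0,"wz":0},{"dx":-0.2,"dy":0.05,"dz":8,"wx":0,"wy":0,"wz":0},{"dx":-0.2,"dy":0.05,"dz":11,"wx":0,"wy":0,"wz":0},{"dx":-0.2,"dy":0.05,"dz":13,"wx":0,"wy":0,"wz":0},{"dx":-0.2,"dy":0.05,"dz":14,"wx":0,"wy":0,"wz":0},{"dx":-0.2,"dy":0.05,"dz":14.6,"wx":0,"wy":0,"wz":0},{"dx":-0.2,"dy":0.05,"dz":15.1,"wx":0,"wy":0,"wz":0},{"dx":-0.2,"dy":0.05,"dz":15.5,"wx":0,"wy":0,"wz":0},{"dx":-0.2,"dy":0.05,"dz":15.7,"wx":0,"wy":0,"wz":0},{"dx":-0.2,"dy":0.05,"dz":15.7,"wx":0,"wy":0,"wz":0}]'
python3 -m crank '[{"dx":0,"dy":0,"dz":0.05,"wx":0,"wy":0,"wz":0},{"dx":0,"dy":0,"dz":0.1,"wx":0,"wy":0,"wz":0},{"dx":0,"dy":0,"dz":0.15,"wx":0,"wy":0,"wz":0},{"dx":0,"dy":0,"dz":0.2,"wx":0,"wy":0,"wz":0},{"dx":0,"dy":0,"dz":0.25,"wx":0,"wy":0,"wz":0},{"dx":0,"dy":0,"dz":0.25,"wx":0,"wy":0,"wz":0},{"dx":0,"dy":0,"dz":0.25,"wx":0,"wy":0,"wz":0},{"dx":0,"dy":0,"dz":0.25,"wx":0,"wy":0,"wz":0},{"dx":0,"dy":0,"dz":0.25,"wx":0,"wy":0,"wz":0},{"dx":0,"dy":0,"dz":0.25,"wx":0,"wy":0,"wz":0}]'
```

```text
t: 41.55
eef_pos: [0.4352, 0.2857, 0.0481]
ee_rot: [3.142, 0.0, 3.141]
force: [0.2, -1.4, -2.3]
width: 0.0249
gripper_force: 30.0
t: 42.8
eef_pos: [0.4353, 0.2857, 0.0457]
ee_rot: [3.141, 0.0, 3.141]
force: [-1.1, -1.6, 4.6]
width: 0.0245
gripper_force: 30.0
```

```bash

python3 -m crank '[{"dx":0,"dy":0,"dz":0,"wx":0,"wy":0,"wz":0},{"dx":0,"dy":0,"dz":0,"wx":0,"wy":0,"wz":0},{"dx":0,"dy":0,"dz":0,"wx":0,"wy":0,"wz":0},{"dx":0,"dy":0,"dz":0,"wx":0,"wy":0,"wz":0},{"dx":0,"dy":0,"dz":-2,"wx":0,"wy":0,"wz":0},{"dx":0,"dy":0,"dz":-6,"wx":0,"wy":0,"wz":0},{"dx":0,"dy":0,"dz":-11,"wx":0,"wy":0,"wz":0},{"dx":0,"dy":0,"dz":-15,"wx":0,"wy":0,"wz":0},{"dx":0.5,"dy":-5,"dz":-15,"wx":0,"wy":0,"wz":0},{"dx":0.9,"dy":-8,"dz":-15,"wx":0,"wy":0,"wz":0}]' 5
python3 -m crank '[{"dx":0,"dy":-4,"dz":0,"wx":0,"wy":0,"wz":-5},{"dx":0,"dy":-4,"dz":0,"wx":0,"wy":0,"wz":-11},{"dx":0,"dy":-4,"dz":0,"wx":0,"wy":0,"wz":-11},{"dx":0,"dy":-4,"dz":0,"wx":0,"wy":0,"wz":-11},{"dx":0,"dy":-4,"dz":0,"wx":0,"wy":0,"wz":-11},{"dx":0,"dy":-4,"dz":0,"wx":0,"wy":0,"wz":-11},{"dx":0,"dy":-4,"dz":0,"wx":0,"wy":0,"wz":-11},{"dx":0,"dy":-4,"dz":0,"wx":0,"wy":0,"wz":-11},{"dx":0,"dy":-4,"dz":0,"wx":0,"wy":0,"wz":-11},{"dx":0,"dy":-4,"dz":0,"wx":0,"wy":0,"wz":-11}]'
python3 look.py wk stud_cup threaded_stud brass_drift
python3 - <<'E'
from fit import *
fit('threaded_stud',[load('wk','threaded_stud')],[.435,.2845,.01],fixz=.008)
fit('brass_drift',[load('wk','brass_drift')],[.4255,.1655,0],-1.377,fixz=-.001)
s=arm.get_state()
go(.4255,.1657,.003,-2.947)
print(arm.find_in('wrist','threaded_stud')[:1])
E
```

```text
t: 44.05
eef_pos: [0.4257, 0.2041, 0.1958]
ee_rot: [3.141, 0.0, 3.141]
force: [0.4, 0.2, -0.6]
width: 0.0499
gripper_force: 0.0
t: 45.3
eef_pos: [0.4262, 0.1656, 0.1956]
ee_rot: [3.142, -0.0, -2.95]
force: [0.0, 0.2, -0.3]
width: 0.0502
gripper_force: 0.0
t 45.35 [0.4262 0.1656 0.1956] [ 3.1416  0.     -2.9499]
stud_cup 0.81 [ 0.4325  0.2829 -0.0022] [455. 238.]
threaded_stud 0.6 [0.4332 0.2823 0.0027] [455. 241.]
threaded_stud 0.59 [0.4317 0.2842 0.0109] [461. 242.]
brass_drift 0.7 [0.4264 0.1652 0.0001] [327. 208.]
threaded_stud fit [0.4336 0.2853 0.008 ] yaw 0.085 iou [np.float64(0.913)]
brass_drift fit [ 0.4255  0.1661 -0.001 ] yaw -1.39 iou [np.float64(0.917)]
d [ 0.07  0.02 19.26] w [-0.    0.   -0.17]
[{'centre': [0.4248, 0.2776, 0.0711], 'confidence': 0.79}]
```

```bash

python3 -m crank '[{"dx":0.05,"dy":0,"dz":5,"wx":0,"wy":0,"wz":0},{"dx":0.05,"dy":0,"dz":10,"wx":0,"wy":0,"wz":0},{"dx":0.05,"dy":0,"dz":14,"wx":0,"wy":0,"wz":0},{"dx":0.05,"dy":0,"dz":17,"wx":0,"wy":0,"wz":0},{"dx":0.05,"dy":0,"dz":18.5,"wx":0,"wy":0,"wz":0},{"dx":0.05,"dy":0,"dz":19.2,"wx":0,"wy":0,"wz":0},{"dx":0.05,"dy":0,"dz":19.2,"wx":0,"wy":0,"wz":0},{"dx":0.05,"dy":0,"dz":19.2,"wx":0,"wy":0,"wz":0},{"dx":0.05,"dy":0,"dz":19.2,"wx":0,"wy":0,"wz":0},{"dx":0.05,"dy":0,"dz":19.2,"wx":0,"wy":0,"wz":0}]'
python3 -m crank '[{"dx":0,"dy":0,"dz":0,"wx":0,"wy":0,"wz":0},{"dx":0,"dy":0,"dz":0,"wx":0,"wy":0,"wz":0},{"dx":0,"dy":0,"dz":0,"wx":0,"wy":0,"wz":0},{"dx":0,"dy":0,"dz":0,"wx":0,"wy":0,"wz":0},{"dx":0,"dy":0,"dz":0,"wx":0,"wy":0,"wz":0},{"dx":0,"dy":0,"dz":0,"wx":0,"wy":0,"wz":0},{"dx":0,"dy":0,"dz":0,"wx":0,"wy":0,"wz":0},{"dx":0,"dy":0,"dz":0,"wx":0,"wy":0,"wz":0},{"dx":0,"dy":0,"dz":0,"wx":0,"wy":0,"wz":0},{"dx":0,"dy":0,"dz":0,"wx":0,"wy":0,"wz":0}]' 1.2 40
```

```text
t: 46.95
eef_pos: [0.4259, 0.1658, 0.004]
ee_rot: [3.141, 0.001, -2.95]
force: [-0.4, -0.2, -0.4]
width: 0.05
gripper_force: 0.0
t: 48.2
eef_pos: [0.4257, 0.1656, 0.0036]
ee_rot: [3.142, 0.0, -2.95]
force: [1.2, 1.4, -1.4]
width: 0.0177
gripper_force: 40.0
```

The drift is held. At the rest, the gripper body would pass over the tube (top at 0.100 m) with no clearance, so I'll tilt the tool 10° about the drift's axis.

```bash

python3 -m crank '[{"dx":0,"dy":0,"dz":-3,"wx":0,"wy":0,"wz":0},{"dx":0,"dy":0,"dz":-8,"wx":0,"wy":0,"wz":0},{"dx":0,"dy":0,"dz":-13,"wx":0,"wy":0,"wz":0},{"dx":0,"dy":0,"dz":-18,"wx":0,"wy":0,"wz":0},{"dx":0,"dy":-3,"dz":-18,"wx":0,"wy":0,"wz":0},{"dx":0,"dy":-7,"dz":-18,"wx":0,"wy":0,"wz":0},{"dx":0,"dy":-11,"dz":-18,"wx":0,"wy":0,"wz":0},{"dx":0,"dy":-14,"dz":-18,"wx":0,"wy":0,"wz":0},{"dx":0,"dy":-15,"dz":-18,"wx":0,"wy":0,"wz":0},{"dx":0,"dy":-15,"dz":-18,"wx":0,"wy":0,"wz":0}]'
python3 -c "
from h import *
go(.422,-.1718,.18,-np.pi+.286)"
```

```text
t: 49.45
eef_pos: [0.4538, 0.0179, 0.1831]
ee_rot: [3.142, -0.001, -2.951]
force: [-0.1, 1.1, -3.0]
width: 0.0175
gripper_force: 40.0
d [  6.71 -18.02   0.32] w [ 0.   -0.06 -5.49]
```

```bash

python3 -m crank '[{"dx":1,"dy":-3,"dz":0,"wx":0,"wy":0,"wz":-2},{"dx":2,"dy":-7,"dz":0,"wx":0,"wy":0,"wz":-5.5},{"dx":4,"dy":-11,"dz":0,"wx":0,"wy":0,"wz":-5.5},{"dx":5.5,"dy":-15,"dz":0,"wx":0,"wy":0,"wz":-5.5},{"dx":6.5,"dy":-17,"dz":0,"wx":0,"wy":0,"wz":-5.5},{"dx":6.7,"dy":-18,"dz":0,"wx":0,"wy":0,"wz":-5.5},{"dx":6.7,"dy":-18,"dz":0,"wx":0,"wy":0,"wz":-5.5},{"dx":6.7,"dy":-18,"dz":0,"wx":0,"wy":0,"wz":-5.5},{"dx":6.7,"dy":-18,"dz":0,"wx":0,"wy":0,"wz":-5.5},{"dx":6.7,"dy":-18,"dz":0,"wx":0,"wy":0,"wz":-5.5}]'
python3 look.py wl drift_rest brass_drift
python3 - <<'E'
from fit import *
fit('drift_rest',[load('wl','drift_rest')],[.422,-.171,0],-1.285,fixz=-.002)
p=np.array(arm.get_state()['eef_pos'])-[0,0,.0036]
try: fit('brass_drift',[load('wl','brass_drift')],p,-1.285,fixz=p[2])
except Exception as e: print('x')
print(p);im=cv2.imread('pics/wl.png')
c=arm.calibration('wrist')
for q,P,y in(('drift_rest',np.array([.422,-.171,-.002]),-1.285),('brass_drift',p,-1.281)):
    k=render(M[q],c,P,y);cs,_=cv2.findContours((k>127).astype(np.uint8),cv2.RETR_EXTERNAL,cv2.CHAIN_APPROX_NONE);cv2.drawContours(im,cs,-1,(0,0,255),1)
cv2.imwrite('pics/wl2.png',im)
E
```

```text
t: 50.7
eef_pos: [0.423, -0.1707, 0.1836]
ee_rot: [3.142, 0.0, -2.853]
force: [-0.3, -0.4, -4.4]
width: 0.0175
gripper_force: 40.0
t 50.75 [ 0.4229 -0.1708  0.1836] [-3.1416  0.0001 -2.8533]
drift_rest 0.59 [ 0.422  -0.1753  0.1802] [320. 301.]
brass_drift 0.88 [ 0.422  -0.1745  0.1799] [322. 302.]
drift_rest fit [ 0.4212 -0.1715 -0.002 ] yaw -1.283 iou [np.float64(0.292)]
brass_drift fit [ 0.4239 -0.1712  0.18  ] yaw -1.284 iou [np.float64(0.732)]
[ 0.4228 -0.1711  0.18  ]
```

View pics/wl2.png

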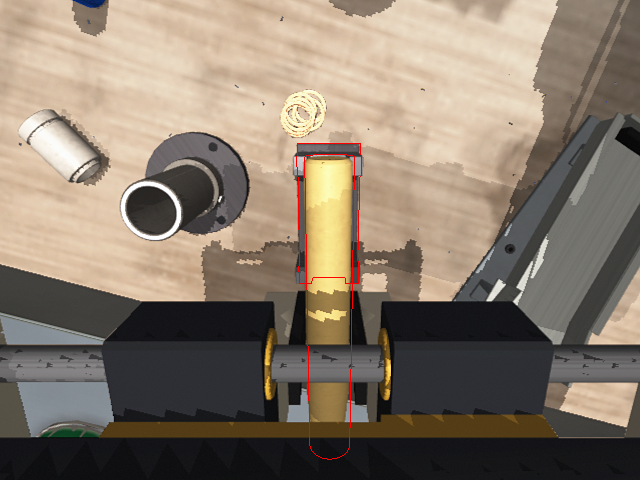

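The drift's outline sits centred over the rest at (328,220), within 1–2 mm of the prediction. The tube stands upright on the arbor, with its rim at (152,210). I'll tilt and lower.

```bash

python3 -m crank '[{"dx":0,"dy":-0.1,"dz":0,"wx":5,"wy":0,"wz":0},{"dx":0,"dy":-0.1,"dz":1,"wx":10,"wy":0,"wz":0},{"dx":0,"dy":-0.1,"dz":4,"wx":10,"wy":0,"wz":0},{"dx":0,"dy":-0.1,"dz":7,"wx":10,"wy":0,"wz":0},{"dx":0,"dy":-0.1,"dz":9,"wx":10,"wy":0,"wz":0},{"dx":0,"dy":-0.1,"dz":11,"wx":10,"wy":0,"wz":0},{"dx":0,"dy":-0.1,"dz":12,"wx":10,"wy":0,"wz":0},{"dx":0,"dy":-0.1,"dz":13,"wx":10,"wy":0,"wz":0},{"dx":0,"dy":-0.1,"dz":13,"wx":10,"wy":0,"wz":0},{"dx":0,"dy":-0.1,"dz":13,"wx":10,"wy":0,"wz":0}]'
python3 -c "
from h import *
s=arm.get_state();r=R.from_euler('xyz',s['ee_rot'])
print(np.round(np.array(s['eef_pos'])-r.as_matrix()[:,2]*.0054,4), 'drift axis')
print('down 1cm in tool axes',np.round(r.inv().apply([0,0,-1]),3))"
```

```text
t: 52.2
eef_pos: [0.4235, -0.1721, 0.054]
ee_rot: [-2.967, 0.001, -2.854]
force: [-0.0, 0.7, -3.0]
width: 0.0174
gripper_force: 40.0
[ 0.4232 -0.1712  0.0593] drift axis
down 1cm in tool axes [0.001 0.174 0.985]
```

```bash

python3 -m crank '[{"dx":0,"dy":0.07,"dz":0.4,"wx":0,"wy":0,"wz":0},{"dx":0,"dy":0.14,"dz":0.8,"wx":0,"wy":0,"wz":0},{"dx":0,"dy":0.21,"dz":1.2,"wx":0,"wy":0,"wz":0},{"dx":0,"dy":0.26,"dz":1.5,"wx":0,"wy":0,"wz":0},{"dx":0,"dy":0.3,"dz":1.7,"wx":0,"wy":0,"wz":0},{"dx":0,"dy":0.32,"dz":1.8,"wx":0,"wy":0,"wz":0},{"dx":0,"dy":0.34,"dz":1.9,"wx":0,"wy":0,"wz":0},{"dx":0,"dy":0.34,"dz":1.95,"wx":0,"wy":0,"wz":0},{"dx":0,"dy":0.34,"dz":1.95,"wx":0,"wy":0,"wz":0},{"dx":0,"dy":0.34,"dz":1.95,"wx":0,"wy":0,"wz":0}]'
```

```text
t: 53.45
eef_pos: [0.4232, -0.1723, 0.0346]
ee_rot: [-2.966, 0.001, -2.854]
force: [-6.7, 4.4, 13.3]
width: 0.0176
gripper_force: 40.0
```

```bash

python3 -m crank '[{"dx":0,"dy":0,"dz":-0.05,"wx":0,"wy":0,"wz":0},{"dx":0,"dy":0,"dz":-0.05,"wx":0,"wy":0,"wz":0},{"dx":0,"dy":0,"dz":-0.05,"wx":0,"wy":0,"wz":0},{"dx":0,"dy":0,"dz":-0.05,"wx":0,"wy":0,"wz":0},{"dx":0,"dy":0,"dz":-0.05,"wx":0,"wy":0,"wz":0},{"dx":0,"dy":-0.3,"dz":-2,"wx":0,"wy":0,"wz":0},{"dx":0,"dy":-0.8,"dz":-5,"wx":0,"wy":0,"wz":0},{"dx":0,"dy":-1.6,"dz":-9,"wx":0,"wy":0,"wz":0},{"dx":0,"dy":-2.5,"dz":-14,"wx":0,"wy":0,"wz":0},{"dx":0,"dy":-2.8,"dz":-16,"wx":0,"wy":0,"wz":0}]' 4
python3 look.py wm drift_rest brass_drift roller_sleeve sleeve_center
python3 - <<'E'
from fit import *
s=arm.get_state();print(s['eef_pos'],s['ee_rot'],s['q'])
fit('drift_rest',[load('wm','drift_rest')],[.422,-.171,0],-1.285,fixz=-.002)
fit('brass_drift',[load('wm','brass_drift')],[.423,-.171,.03],-1.285,fixz=.028)
fit('brass_drift',[load('wm','brass_drift')],[.423,-.171,.03],-1.285)
fit('roller_sleeve',[load('wm','roller_sleeve')],[.429,-.382,0],-.6,fixz=-.001)
E
```

```text
t: 54.7
eef_pos: [0.4243, -0.1717, 0.1992]
ee_rot: [-2.966, 0.004, -2.854]
force: [0.5, 0.5, -0.1]
width: 0.0398
gripper_force: 0.0
t 54.75 [ 0.425  -0.1718  0.2006] [-2.9657  0.006  -2.8532]
drift_rest 0.64 [ 0.42   -0.1716 -0.0017] [370. 202.]
brass_drift 0.9 [ 0.4239 -0.1751  0.0294] [360. 216.]
roller_sleeve 0.84 [ 0.4291 -0.3835  0.0039] [140. 143.]
sleeve_center 0.84 [ 0.4276 -0.3822  0.0141] [135. 143.]
[ 0.4225 -0.1721  0.1952] [-2.9673 -0.002  -2.854 ] [ 0.2007 -0.0475 -0.657   0.2129 -0.9588 -1.6061]
drift_rest fit [ 0.4227 -0.1716 -0.002 ] yaw -1.287 iou [np.float64(0.584)]
brass_drift fit [ 0.4241 -0.173   0.028 ] yaw -1.281 iou [np.float64(0.892)]
brass_drift fit [ 0.4254 -0.1739  0.0152] yaw -1.283 iou [np.float64(0.926)]
roller_sleeve fit [ 0.4302 -0.3815 -0.001 ] yaw -0.612 iou [np.float64(0.864)]
```

View pics/wm.png

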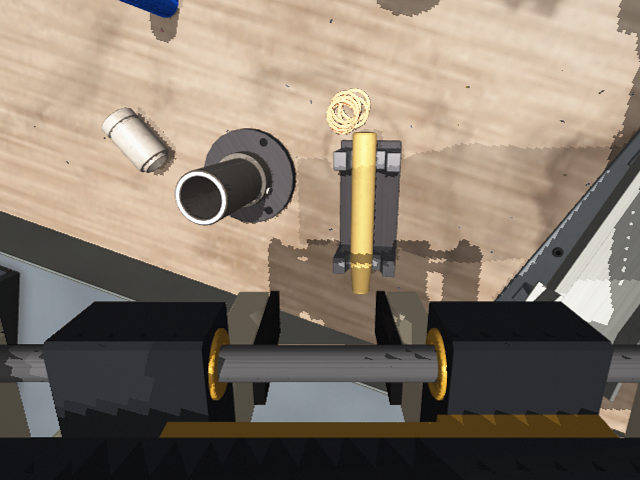

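The drift lies in both notches (centre 363,213). The sleeve is at (137,140). Its diameter grasp turns the body towards the shelf, so I'll measure the shelf edge numerically.

```bash
python3 - <<'E'
from fit import *
# edges: column profile of brightness near shelf in wd (x=300), wc, wb, top
c=json.load(open('pics/wd.json'))
for f,u in(('wd',300),('wd',450),('wc',450),('wb',300)):
    g=cv2.imread(f'pics/{f}.png',0)[:60,u-6:u+6].mean(1).astype(int);print(f,u,g.tolist())
T=cv2.imread('pics/top0.png',0)
for u in(432,476): print('top',u,135,T[135:185,u-3:u+3].mean(1).astype(int).tolist())
for v in(0,10,19,24):
    print(v,[ray('x',300,v,z,c).round(4).tolist()[:2] for z in(0,.05,.09,.1)])
for v in(150,155,160,165):
    print('top',v,[ray('top',450,v,z).round(4).tolist()[:2] for z in(0,.05,.09,.1)])
E
```

```text
wd 300 [57, 122, 128, 98, 49, 43, 45, 45, 45, 45, 45, 45, 45, 45, 45, 45, 45, 45, 45, 42, 72, 102, 103, 101, 100, 98, 96, 94, 91, 89, 88, 86, 85, 83, 83, 83, 83, 84, 85, 88, 90, 92, 92, 92, 91, 90, 90, 91, 92, 93, 93, 92, 91, 90, 89, 90, 90, 91, 91, 93]
wd 450 [58, 128, 132, 99, 50, 44, 46, 46, 45, 45, 45, 45, 44, 44, 43, 44, 44, 44, 42, 35, 111, 177, 177, 170, 167, 169, 172, 173, 176, 177, 177, 176, 176, 176, 176, 177, 177, 178, 177, 176, 175, 174, 174, 175, 175, 175, 175, 175, 174, 174, 174, 174, 173, 173, 172, 173, 172, 172, 172, 172]
wc 450 [118, 116, 142, 141, 98, 53, 48, 49, 49, 49, 49, 48, 47, 47, 48, 48, 47, 47, 48, 47, 37, 175, 182, 179, 179, 179, 179, 179, 178, 178, 175, 172, 169, 166, 165, 165, 165, 163, 166, 171, 176, 181, 185, 184, 183, 182, 181, 182, 183, 185, 186, 184, 181, 177, 174, 173, 174, 175, 176, 178]
wb 300 [138, 139, 138, 138, 139, 139, 140, 140, 140, 140, 140, 140, 140, 140, 140, 140, 140, 140, 140, 140, 140, 140, 141, 140, 140, 140, 140, 140, 140, 140, 140, 139, 140, 140, 105, 127, 156, 145, 61, 48, 52, 52, 52, 53, 53, 53, 53, 51, 45, 113, 120, 119, 120, 121
[... 450 characters left out ...]
1, 134, 136, 137, 138, 137, 135, 136, 137, 136, 132]
0 [[0.5451, -0.3064], [0.5336, -0.3093], [0.5244, -0.3117], [0.5221, -0.3123]]
10 [[0.5373, -0.3062], [0.5268, -0.3092], [0.5183, -0.3116], [0.5162, -0.3122]]
19 [[0.5302, -0.3061], [0.5205, -0.3091], [0.5128, -0.3115], [0.5109, -0.3121]]
24 [[0.5262, -0.306], [0.517, -0.309], [0.5097, -0.3114], [0.5079, -0.312]]
top 150 [[0.57, -0.339], [0.5519, -0.3256], [0.5375, -0.3149], [0.5339, -0.3122]]
top 155 [[0.5571, -0.3376], [0.5396, -0.3243], [0.5255, -0.3136], [0.522, -0.311]]
top 160 [[0.5443, -0.3363], [0.5273, -0.323], [0.5136, -0.3124], [0.5102, -0.3097]]
top 165 [[0.5316, -0.3349], [0.515, -0.3217], [0.5017, -0.3111], [0.4984, -0.3085]]
```

```bash
cat >> h.py <<'E'
def got(C,s,yaw,tilt):
    "move so that world point C lies s behind the TCP on the tool axis, tool yaw, tilt deg about tool x"
    st=arm.get_state();p=np.array(st['eef_pos']);r=R.from_euler('xyz',st['ee_rot'])
    rt=R.from_euler('xyz',[np.pi,0,yaw])*R.from_euler('x',tilt,degrees=True)
    t=np.array(C)+s*rt.as_matrix()[:,2]
    print('tcp',np.round(t,4),'d',np.round(r.inv().apply(t-p)*100,2),'w',np.round(np.degrees((r.inv()*rt).as_rotvec()),2),'down1',np.round(rt.inv().apply([0,0,-1]),3))
E
python3 -c "
from h import *
got([.4298,-.382,.19],.006,-2.17,14)
got([.4298,-.382,.0165],.006,-2.17,14)"
```

```text
tcp [ 0.431  -0.3828  0.1842] d [  5.16 -19.95   4.65] w [  3.9   -8.25 -38.32] down1 [0.    0.242 0.97 ]
tcp [ 0.431  -0.3828  0.0107] d [  5.13 -16.94  21.73] w [  3.9   -8.25 -38.32] down1 [0.    0.242 0.97 ]
```

```bash

python3 -m crank '[{"dx":1,"dy":-4,"dz":0.9,"wx":0.8,"wy":-1.7,"wz":-7.7},{"dx":2,"dy":-8,"dz":1.8,"wx":1.6,"wy":-3.3,"wz":-15.3},{"dx":3.1,"dy":-12,"dz":2.8,"wx":2.3,"wy":-5,"wz":-23},{"dx":4.1,"dy":-16,"dz":3.7,"wx":3.1,"wy":-6.6,"wz":-30.7},{"dx":5.2,"dy":-20,"dz":4.6,"wx":3.9,"wy":-8.2,"wz":-38.3},{"dx":5.2,"dy":-20,"dz":4.6,"wx":3.9,"wy":-8.2,"wz":-38.3},{"dx":5.2,"dy":-20,"dz":4.6,"wx":3.9,"wy":-8.2,"wz":-38.3},{"dx":5.2,"dy":-20,"dz":4.6,"wx":3.9,"wy":-8.2,"wz":-38.3},{"dx":5.2,"dy":-20,"dz":4.6,"wx":3.9,"wy":-8.2,"wz":-38.3},{"dx":5.2,"dy":-20,"dz":4.6,"wx":3.9,"wy":-8.2,"wz":-38.3}]' 4.2
python3 look.py wn roller_sleeve sleeve_center spacer_tube
python3 - <<'E'
from fit import *
s=arm.get_state();print(s['eef_pos'],s['ee_rot'],s['q'])
p,y=fit('roller_sleeve',[load('wn','roller_sleeve')],[.43,-.3817,0],-.6,fixz=-.001)
fit('roller_sleeve',[load('wn','roller_sleeve')],[.43,-.3817,0],-.6)
got([.4298,-.382,.0165],.006,-2.17,14)
E
```

```text
t: 56.4
eef_pos: [0.4317, -0.3826, 0.1859]
ee_rot: [-2.896, 0.001, -2.17]
force: [-0.1, 0.0, 0.6]
width: 0.042
gripper_force: 0.0
t 56.45 [ 0.4316 -0.3827  0.1859] [-2.8956  0.0007 -2.1696]
roller_sleeve 0.65 [ 0.4295 -0.3826  0.0038] [384. 212.]
sleeve_center 0.61 [ 0.4304 -0.3817  0.0145] [382. 217.]
[ 0.4313 -0.3832  0.1857] [-2.896   0.0006 -2.1704] [-0.3468  0.0888 -0.5063  0.0895 -0.7395 -0.3119]
roller_sleeve fit [ 0.43   -0.3807 -0.001 ] yaw -0.51 iou [np.float64(0.849)]
roller_sleeve fit [ 0.4357 -0.378  -0.0288] yaw -0.572 iou [np.float64(0.954)]
tcp [ 0.431  -0.3828  0.0107] d [-0.    4.3  16.96] w [-0.07  0.03 -0.03] down1 [0.    0.242 0.97 ]
```

```bash

python3 -m crank '[{"dx":0,"dy":1,"dz":4,"wx":0,"wy":0,"wz":0},{"dx":0,"dy":2,"dz":8,"wx":0,"wy":0,"wz":0},{"dx":0,"dy":2.8,"dz":11,"wx":0,"wy":0,"wz":0},{"dx":0,"dy":3.3,"dz":13,"wx":0,"wy":0,"wz":0},{"dx":0,"dy":3.5,"dz":14,"wx":0,"wy":0,"wz":0},{"dx":0,"dy":3.8,"dz":15,"wx":0,"wy":0,"wz":0},{"dx":0,"dy":3.9,"dz":15.5,"wx":0,"wy":0,"wz":0},{"dx":0,"dy":4.05,"dz":16,"wx":0,"wy":0,"wz":0},{"dx":0,"dy":4.15,"dz":16.4,"wx":0,"wy":0,"wz":0},{"dx":0,"dy":4.2,"dz":16.6,"wx":0,"wy":0,"wz":0}]'
python3 -c "
from h import *
got([.430,-.3817,.0165],.006,-2.17,14)"
```

```text
t: 58.0
eef_pos: [0.4311, -0.383, 0.0144]
ee_rot: [-2.896, 0.001, -2.17]
force: [0.2, 0.4, -0.6]
width: 0.042
gripper_force: 0.0
tcp [ 0.4312 -0.3825  0.0107] d [-0.04  0.11  0.35] w [-0.09  0.03 -0.03] down1 [0.    0.242 0.97 ]
```

```bash

python3 -m crank '[{"dx":0,"dy":0.03,"dz":0.1,"wx":0,"wy":0,"wz":0},{"dx":0,"dy":0.06,"dz":0.2,"wx":0,"wy":0,"wz":0},{"dx":0,"dy":0.1,"dz":0.3,"wx":0,"wy":0,"wz":0},{"dx":0,"dy":0.1,"dz":0.35,"wx":0,"wy":0,"wz":0},{"dx":0,"dy":0.1,"dz":0.35,"wx":0,"wy":0,"wz":0},{"dx":0,"dy":0.1,"dz":0.35,"wx":0,"wy":0,"wz":0},{"dx":0,"dy":0.1,"dz":0.35,"wx":0,"wy":0,"wz":0},{"dx":0,"dy":0.1,"dz":0.35,"wx":0,"wy":0,"wz":0},{"dx":0,"dy":0.1,"dz":0.35,"wx":0,"wy":0,"wz":0},{"dx":0,"dy":0.1,"dz":0.35,"wx":0,"wy":0,"wz":0}]'
python3 -m crank '[{"dx":0,"dy":0,"dz":0,"wx":0,"wy":0,"wz":0},{"dx":0,"dy":0,"dz":0,"wx":0,"wy":0,"wz":0},{"dx":0,"dy":0,"dz":0,"wx":0,"wy":0,"wz":0},{"dx":0,"dy":0,"dz":0,"wx":0,"wy":0,"wz":0},{"dx":0,"dy":0,"dz":0,"wx":0,"wy":0,"wz":0},{"dx":0,"dy":0,"dz":0,"wx":0,"wy":0,"wz":0},{"dx":0,"dy":0,"dz":0,"wx":0,"wy":0,"wz":0},{"dx":0,"dy":0,"dz":0,"wx":0,"wy":0,"wz":0},{"dx":0,"dy":0,"dz":0,"wx":0,"wy":0,"wz":0},{"dx":0,"dy":0,"dz":0,"wx":0,"wy":0,"wz":0}]' 2.6 30
```

```text
t: 59.25
eef_pos: [0.431, -0.3829, 0.0108]
ee_rot: [-2.896, 0.001, -2.17]
force: [-0.6, -0.7, -0.9]
width: 0.0423
gripper_force: 0.0
t: 60.5
eef_pos: [0.4309, -0.3828, 0.0107]
ee_rot: [-2.896, 0.001, -2.17]
force: [-1.0, 0.4, -0.7]
width: 0.0333
gripper_force: 29.7
```

```bash

python3 -m crank '[{"dx":0,"dy":-0.75,"dz":-3,"wx":0,"wy":0,"wz":0},{"dx":0,"dy":-1.75,"dz":-7,"wx":0,"wy":0,"wz":0},{"dx":0,"dy":-2.75,"dz":-11,"wx":0,"wy":0,"wz":0},{"dx":0,"dy":-3.75,"dz":-15,"wx":0,"wy":0,"wz":0},{"dx":0,"dy":-4.35,"dz":-17.5,"wx":0,"wy":0,"wz":0},{"dx":0,"dy":-4.35,"dz":-17.5,"wx":0,"wy":0,"wz":0},{"dx":0,"dy":-4.35,"dz":-17.5,"wx":0,"wy":0,"wz":0},{"dx":0,"dy":-4.35,"dz":-17.5,"wx":0,"wy":0,"wz":0},{"dx":0,"dy":-4.35,"dz":-17.5,"wx":0,"wy":0,"wz":0},{"dx":0,"dy":-4.35,"dz":-17.5,"wx":0,"wy":0,"wz":0}]'
python3 - <<'E'
from h import *
print(arm.get_state()['q'])
got([.4316,.0054,.18],.006,-2.17+.34,14)
print([[np.round(x['centre'],4),x['confidence']] for n in('top',) for _ in [arm.grab_frame(n)] for x in arm.find_in(n,'roller_sleeve')[:2]])
E
```

```text
t: 61.75
eef_pos: [0.4305, -0.3827, 0.1905]
ee_rot: [-2.897, 0.0, -2.17]
force: [0.3, 0.2, -2.0]
width: 0.033
gripper_force: 29.7
[-0.34633142  0.08284548 -0.50003402  0.0883908  -0.75268068 -0.31079799]
tcp [0.433  0.005  0.1742] d [-32.15  21.43  -3.65] w [ -0.02  -4.7  -18.93] down1 [-0.     0.242  0.97 ]
[]
```

```bash

python3 -m crank '[{"dx":-4,"dy":2.7,"dz":-0.5,"wx":0,"wy":-0.6,"wz":-2.4},{"dx":-8,"dy":5.4,"dz":-0.9,"wx":0,"wy":-1.2,"wz":-4.7},{"dx":-12,"dy":8,"dz":-1.4,"wx":0,"wy":-1.8,"wz":-7},{"dx":-16,"dy":10.7,"dz":-1.8,"wx":0,"wy":-2.4,"wz":-9.5},{"dx":-20,"dy":13.4,"dz":-2.3,"wx":0,"wy":-3,"wz":-12},{"dx":-24,"dy":16,"dz":-2.7,"wx":0,"wy":-3.6,"wz":-14.2},{"dx":-28,"dy":18.7,"dz":-3.2,"wx":0,"wy":-4.2,"wz":-16.5},{"dx":-31,"dy":20.7,"dz":-3.5,"wx":0,"wy":-4.6,"wz":-18.3},{"dx":-32.1,"dy":21.4,"dz":-3.6,"wx":0,"wy":-4.7,"wz":-18.9},{"dx":-32.1,"dy":21.4,"dz":-3.6,"wx":0,"wy":-4.7,"wz":-18.9}]'
python3 look.py wo chute roller_sleeve sleeve_center
python3 - <<'E'
from fit import *
s=arm.get_state();p=np.array(s['eef_pos']);z=R.from_euler('xyz',s['ee_rot']).as_matrix()[:,2]
print('sleeve C by kinematics',p-.006*z)
c,m=load('wo','chute')
fit('chute',[(c,m)],[.388,.0162,0],-.25,fixz=.004)
obs=[load('wb','chute'),load('wc','chute')]
for fz in(.002,.006): fit('chute',obs,[.388,.0162,0],-.25,fixz=fz)
got([.4316,.0054,.072],.006,-2.17+.34,14)
E
```

```text
t: 63.1
eef_pos: [0.4332, 0.0049, 0.1742]
ee_rot: [-2.896, -0.0, -1.829]
force: [-0.7, 0.1, -3.1]
width: 0.033
gripper_force: 29.7
t 63.15 [0.4331 0.0042 0.1741] [-2.8961 -0.0002 -1.8301]
chute 0.31 [0.4322 0.0034 0.1786] [329. 316.]
roller_sleeve 0.66 [0.4314 0.003  0.167 ] [337. 304.]
sleeve_center 0.64 [0.4328 0.0052 0.1774] [330. 319.]
sleeve C by kinematics [0.4317 0.004  0.18  ]
chute fit [0.3822 0.0187 0.004 ] yaw -0.253 iou [np.float64(0.884)]
chute fit [0.388  0.0162 0.002 ] yaw -0.244 iou [np.float64(0.906), np.float64(0.908)]
chute fit [0.3876 0.0161 0.006 ] yaw -0.246 iou [np.float64(0.925), np.float64(0.933)]
tcp [0.433  0.005  0.0662] d [-0.14  2.67 10.46] w [-0.07 -0.03 -0.11] down1 [-0.     0.242  0.97 ]
```

```bash
python3 - <<'E'
from fit import *
c,m=load('wo','roller_sleeve');print(cv2.boundingRect(m))
ys,xs=np.where(m>0);print('top rows by col',[(u,int(ys[xs==u].min())) for u in range(int(xs.min()),int(xs.max()),8)])
s=arm.get_state();p=np.array(s['eef_pos']);Rm=R.from_euler('xyz',s['ee_rot']).as_matrix()
for o in(-.003,0,.003): print(o,[np.round(proj('wrist',p+Rm@np.array([.0255+o,y,z])),1) for y,z in((0,.0105),(0,-.0225),(-.0165,-.006),(.0165,-.006))])
im=cv2.imread('pics/wo.png',0);print(im[230:345:3,326:334].mean(1).astype(int).tolist())
E
```

```text
(286, 250, 81, 141)
top rows by col [(286, 277), (294, 257), (302, 253), (310, 251), (318, 250), (326, 250), (334, 250), (342, 250), (350, 252), (358, 255)]
-0.003 [array([330. , 253.6]), array([330.7, 284. ]), array([288.2, 267.3]), array([372.5, 267.3])]
0 [array([330. , 246.9]), array([330.8, 276.1]), array([288. , 260.1]), array([372.8, 260. ])]
0.003 [array([330.1, 240.2]), array([330.8, 268.1]), array([287.7, 252.8]), array([373. , 252.7])]
[126, 131, 133, 132, 128, 132, 133, 74, 144, 141, 141, 140, 139, 140, 85, 100, 137, 136, 137, 137, 138, 139, 141, 141, 129, 105, 141, 139, 138, 139, 138, 139, 139, 140, 137, 139, 137, 139, 93]
```

```bash

python3 -m crank '[{"dx":0,"dy":0.7,"dz":3,"wx":0,"wy":0,"wz":0},{"dx":0,"dy":1.4,"dz":6,"wx":0,"wy":0,"wz":0},{"dx":0,"dy":2,"dz":8,"wx":0,"wy":0,"wz":0},{"dx":0,"dy":2.3,"dz":9,"wx":0,"wy":0,"wz":0},{"dx":0,"dy":2.45,"dz":9.6,"wx":0,"wy":0,"wz":0},{"dx":0,"dy":2.55,"dz":10,"wx":0,"wy":0,"wz":0},{"dx":0,"dy":2.6,"dz":10.2,"wx":0,"wy":0,"wz":0},{"dx":0,"dy":2.65,"dz":10.4,"wx":0,"wy":0,"wz":0},{"dx":0,"dy":2.65,"dz":10.4,"wx":0,"wy":0,"wz":0},{"dx":0,"dy":2.65,"dz":10.4,"wx":0,"wy":0,"wz":0}]'
python3 -m crank '[{"dx":0,"dy":0.03,"dz":0.1,"wx":0,"wy":0,"wz":0},{"dx":0,"dy":0.05,"dz":0.2,"wx":0,"wy":0,"wz":0},{"dx":0,"dy":0.08,"dz":0.3,"wx":0,"wy":0,"wz":0},{"dx":0,"dy":0.1,"dz":0.4,"wx":0,"wy":0,"wz":0},{"dx":0,"dy":0.13,"dz":0.5,"wx":0,"wy":0,"wz":0},{"dx":0,"dy":0.13,"dz":0.5,"wx":0,"wy":0,"wz":0},{"dx":0,"dy":0.13,"dz":0.5,"wx":0,"wy":0,"wz":0},{"dx":0,"dy":0.13,"dz":0.5,"wx":0,"wy":0,"wz":0},{"dx":0,"dy":0.13,"dz":0.5,"wx":0,"wy":0,"wz":0},{"dx":0,"dy":0.13,"dz":0.5,"wx":0,"wy":0,"wz":0}]'
```

```text
t: 64.7
eef_pos: [0.4402, 0.0043, 0.076]
ee_rot: [-2.914, 0.002, -1.83]
force: [-0.7, -0.0, -2.0]
width: 0.033
gripper_force: 29.7
t: 65.95
eef_pos: [0.4414, 0.0043, 0.0723]
ee_rot: [-2.918, 0.002, -1.83]
force: [-0.4, -0.3, -1.1]
width: 0.0329
gripper_force: 29.7
```

The arm stopped short here: it is at the inner edge of its reach because of the lean. I'll lessen the tilt and release a little further up the chute, at chute x≈58 mm.

```bash

python3 -c "
from h import *
print(arm.get_state()['q'])
got([.4442,.002,.075],.006,-1.83,6)
got([.4442,.002,.0685],.006,-1.83,6)"
```

```text
[ 0.57659833  0.02078632 -1.01610738  0.41925857 -0.41336994 -1.21098477]
tcp [0.4448 0.0018 0.069 ] d [ 0.16 -0.31  0.41] w [-6.83  0.1  -0.02] down1 [0.    0.105 0.995]
tcp [0.4448 0.0018 0.0625] d [ 0.16 -0.16  1.04] w [-6.83  0.1  -0.02] down1 [0.    0.105 0.995]
```

```bash

python3 -m crank '[{"dx":0,"dy":-1,"dz":-2,"wx":0,"wy":0,"wz":0},{"dx":0,"dy":-1.5,"dz":-3,"wx":-3,"wy":0,"wz":0},{"dx":0,"dy":-1.5,"dz":-3,"wx":-7,"wy":0,"wz":0},{"dx":0,"dy":-1.5,"dz":-3,"wx":-7,"wy":0,"wz":0},{"dx":0,"dy":-1.5,"dz":-3,"wx":-7,"wy":0,"wz":0},{"dx":0,"dy":-1.5,"dz":-3,"wx":-7,"wy":0,"wz":0},{"dx":0,"dy":-1.5,"dz":-3,"wx":-7,"wy":0,"wz":0},{"dx":0,"dy":-1.5,"dz":-3,"wx":-7,"wy":0,"wz":0},{"dx":0,"dy":-1.5,"dz":-3,"wx":-7,"wy":0,"wz":0},{"dx":0,"dy":-1.5,"dz":-3,"wx":-7,"wy":0,"wz":0}]'
python3 -c "
from h import *
print(arm.get_state()['q'])
got([.4442,.002,.075],.006,-1.83,6)
got([.4442,.002,.0685],.006,-1.83,6)"
```

```text
t: 67.2
eef_pos: [0.4491, 0.0023, 0.1049]
ee_rot: [-3.04, 0.002, -1.83]
force: [0.8, 0.4, -1.7]
width: 0.0329
gripper_force: 29.8
[ 0.50898787  0.0463563  -0.75542067  0.10810817 -0.69728707 -0.84874838]
tcp [0.4448 0.0018 0.069 ] d [0.16 0.77 3.53] w [ 0.17  0.11 -0.01] down1 [0.    0.105 0.995]
tcp [0.4448 0.0018 0.0625] d [0.16 0.83 4.18] w [ 0.17  0.11 -0.01] down1 [0.    0.105 0.995]
```

```bash

python3 -m crank '[{"dx":0.2,"dy":0.4,"dz":1,"wx":0,"wy":0,"wz":0},{"dx":0.2,"dy":0.7,"dz":2,"wx":0,"wy":0,"wz":0},{"dx":0.2,"dy":0.75,"dz":2.6,"wx":0,"wy":0,"wz":0},{"dx":0.2,"dy":0.75,"dz":3.2,"wx":0,"wy":0,"wz":0},{"dx":0.2,"dy":0.77,"dz":3.5,"wx":0,"wy":0,"wz":0},{"dx":0.2,"dy":0.78,"dz":3.7,"wx":0,"wy":0,"wz":0},{"dx":0.2,"dy":0.8,"dz":3.9,"wx":0,"wy":0,"wz":0},{"dx":0.2,"dy":0.8,"dz":3.9,"wx":0,"wy":0,"wz":0},{"dx":0.2,"dy":0.8,"dz":3.9,"wx":0,"wy":0,"wz":0},{"dx":0.2,"dy":0.8,"dz":3.9,"wx":0,"wy":0,"wz":0}]'
python3 -c "
from h import *
got([.4442,.002,.0685],.006,-1.83,6)"
```

```text
t: 68.45
eef_pos: [0.4448, 0.0014, 0.0654]
ee_rot: [-3.04, 0.002, -1.83]
force: [0.5, -0.8, -1.7]
width: 0.0327
gripper_force: 29.8
tcp [0.4448 0.0018 0.0625] d [-0.04  0.04  0.29] w [ 0.16  0.11 -0.01] down1 [0.    0.105 0.995]
```

```bash

python3 -m crank '[{"dx":0,"dy":0,"dz":0.1,"wx":0,"wy":0,"wz":0},{"dx":0,"dy":0,"dz":0.2,"wx":0,"wy":0,"wz":0},{"dx":0,"dy":0,"dz":0.3,"wx":0,"wy":0,"wz":0},{"dx":0,"dy":0,"dz":0.3,"wx":0,"wy":0,"wz":0},{"dx":0,"dy":0,"dz":0.3,"wx":0,"wy":0,"wz":0},{"dx":0,"dy":0,"dz":0.3,"wx":0,"wy":0,"wz":0},{"dx":0,"dy":0,"dz":0.3,"wx":0,"wy":0,"wz":0},{"dx":0,"dy":0,"dz":0.3,"wx":0,"wy":0,"wz":0},{"dx":0,"dy":0,"dz":0.3,"wx":0,"wy":0,"wz":0},{"dx":0,"dy":0,"dz":0.3,"wx":0,"wy":0,"wz":0}]'
```

```text
t: 69.7
eef_pos: [0.4451, 0.0013, 0.0623]
ee_rot: [-3.04, 0.002, -1.83]
force: [0.1, 1.0, -1.6]
width: 0.033
gripper_force: 29.7
```

```bash

python3 -m crank '[{"dx":0,"dy":0,"dz":0.1,"wx":0,"wy":0,"wz":0},{"dx":0,"dy":0,"dz":0.1,"wx":0,"wy":0,"wz":0},{"dx":0,"dy":0,"dz":0.1,"wx":0,"wy":0,"wz":0},{"dx":0,"dy":0,"dz":0.1,"wx":0,"wy":0,"wz":0},{"dx":0,"dy":0,"dz":-0.5,"wx":0,"wy":0,"wz":0},{"dx":0,"dy":0,"dz":-1.5,"wx":0,"wy":0,"wz":0},{"dx":0,"dy":0,"dz":-3,"wx":0,"wy":0,"wz":0},{"dx":0,"dy":0,"dz":-6,"wx":0,"wy":0,"wz":0},{"dx":0,"dy":0,"dz":-10,"wx":0,"wy":0,"wz":0},{"dx":0,"dy":0,"dz":-14,"wx":0,"wy":0,"wz":0}]' 4.8
python3 -m crank '[{"dx":0,"dy":-3,"dz":0,"wx":0,"wy":0,"wz":0},{"dx":0,"dy":-5,"dz":0,"wx":0,"wy":0,"wz":0},{"dx":0,"dy":-5,"dz":0,"wx":0,"wy":0,"wz":0},{"dx":0,"dy":-5,"dz":0,"wx":0,"wy":0,"wz":0},{"dx":0,"dy":-5,"dz":0,"wx":0,"wy":0,"wz":0},{"dx":0,"dy":-5,"dz":0,"wx":0,"wy":0,"wz":0},{"dx":0,"dy":-5,"dz":0,"wx":0,"wy":0,"wz":0},{"dx":0,"dy":-5,"dz":0,"wx":0,"wy":0,"wz":0},{"dx":0,"dy":-5,"dz":0,"wx":0,"wy":0,"wz":0},{"dx":0,"dy":-5,"dz":0,"wx":0,"wy":0,"wz":0}]'
python3 - <<'E'
from h import *
np.set_printoptions(precision=4,suppress=True)
Rz=R.from_euler('z',-.247).as_matrix();o=np.array([.388,.0162,0])
for n in('wrist','side','top'):
    snap(n,'f_'+n+'.png')
    for q in('roller_sleeve','sleeve_center'):
        for r in arm.mark_of(n,q)[:2]: print(n,q,round(r['confidence'],2),np.array(r['centre']),'chute',Rz.T@(np.array(r['centre'])-o))
E
```

```text
t: 70.95
eef_pos: [0.4309, 0.0047, 0.2037]
ee_rot: [-3.039, 0.003, -1.83]
force: [0.8, 0.6, -0.7]
width: 0.0479
gripper_force: 0.0
t: 72.2
eef_pos: [0.4793, -0.008, 0.2066]
ee_rot: [-3.04, 0.002, -1.83]
force: [-0.5, 1.6, -0.1]
width: 0.0481
gripper_force: 0.0
wrist roller_sleeve 0.86 [0.3351 0.0248 0.0475] chute [-0.0534 -0.0046  0.0475]
wrist sleeve_center 0.67 [0.3217 0.0285 0.0352] chute [-0.0673 -0.0043  0.0352]
side roller_sleeve 0.61 [ 0.4301 -0.2767  0.0116] chute [ 0.1124 -0.2737  0.0116]
side roller_sleeve 0.53 [0.3403 0.0308 0.0421] chute [-0.0498  0.0025  0.0421]
side sleeve_center 0.71 [0.3198 0.0297 0.0423] chute [-0.0694 -0.0036  0.0423]
top roller_sleeve 0.61 [0.3344 0.0281 0.0472] chute [-0.0549 -0.0016  0.0472]
top sleeve_center 0.8 [0.3224 0.0294 0.0399] chute [-0.0668 -0.0032  0.0399]
```

```bash
python3 look.py wp roller_sleeve && python3 - <<'E'
from fit import *
c,m=load('wp','roller_sleeve');print(cv2.minAreaRect(np.argwhere(m>0)[:,::-1].astype(np.float32)))
fit('roller_sleeve',[(c,m)],[.320,.0335,.0215],-.247,fixz=.0215)
for n in('top','side'):
    arm.grab_frame(n)
    for q in 'shaft_collar spacer_tube threaded_stud brass_drift'.split():
        for r in arm.mark_of(n,q)[:2]: print(n,q,round(r['confidence'],2),np.array(r['centre']))
E
```

```text
t 72.7 [ 0.4793 -0.008   0.2067] [-3.0399  0.0018 -1.8301]
roller_sleeve 0.76 [0.338  0.0248 0.0458] [542. 217.]
((562.2349853515625, 217.14413452148438), (47.37346267700195, 73.58211517333984), 8.325650215148926)
roller_sleeve fit [0.3215 0.03   0.0215] yaw -0.319 iou [np.float64(0.863)]
top shaft_collar 0.66 [ 0.4296 -0.275   0.0089]
top spacer_tube 0.76 [ 0.4299 -0.2775  0.0266]
top threaded_stud 0.73 [ 0.247  -0.3673  0.0006]
top threaded_stud 0.67 [ 0.3154 -0.3829  0.0023]
top brass_drift 0.63 [ 0.4233 -0.1759  0.0332]
side shaft_collar 0.7 [ 0.4254 -0.2782  0.0298]
side shaft_collar 0.65 [ 0.4305 -0.2761  0.0133]
side spacer_tube 0.86 [ 0.4255 -0.2832  0.0279]
side threaded_stud 0.92 [ 0.2423 -0.371   0.0006]
side threaded_stud 0.75 [ 0.3093 -0.3829  0.0022]
side brass_drift 0.65 [ 0.4254 -0.1755  0.0275]
side brass_drift 0.62 [0.4351 0.288  0.0083]
```

```bash
python3 -c "
from station import arm
print(arm.job_done())"
```

```text
the job is handed in; nothing more can be done
None
```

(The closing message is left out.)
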